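# Rack the flat lifters for the drying oven

## Task

Put all the flat steel lifters lying on the bench away in the slotted rack: swing the rack's retaining bar up and right over to the back, slide every lifter blade first into a slot of its own width until it is fully home, then swing the bar down until it lies in its catches behind the grips. Leave the glassware and the other things on the bench where they stand.

Things in the scene. Friction and masses are not known exactly. Their poses are not given: they have to be found in the camera images.
- rack: Fixed slotted rack, mm: origin on the bench, +x the way lifters slide in, +y along the row of 4 slots. Dark base x -85..130, y -195..195, top z 8 (front part: open apron bearing the lifters' rear halves). Clear roof x 30..95, top z 24, with thin flared lip to x 18. Dividers with pointed noses from x 8, top z 18; end stop x 80. At y +-180: bar catches x -62; bearing posts x 80, 66 high.
- bar (a joint): Retaining bar angle, rad: 0 down in its two catches, grows swinging up and over away from the robot; 1.7 upright, 2.0 fully back. Stiff hinge (2 to 4 N at the tab), stays where left. A 10 mm round steel U: arms at rack y +-192, 143 mm long, and a cross bar; when down this runs at rack x -62, z 34 mm, 7 mm behind the grips of lifters fully home, and cannot come down on a grip sticking out.
- bar_tab (a point): Where to pinch the bar's grey tab, 50 mm long, 22 wide (along rack y), 8 thick, that points outward from the middle of the cross bar, away from the hinge. The point is 35 mm beyond the cross bar's centre line, about 17 mm before the tab's end. Axes as the rack's at joint 0, turning with the bar. Pinched by its sides (fingers closing along rack y) it can turn between the fingers as it swings.
- bar_hinge (a point): Point on the bar's hinge axis (along rack y), middle of the rack, rack x 80, z 50 mm. The tab point turns about it at 178 mm radius; at joint 0 it lies 177 mm from it along rack -x and 16 mm lower.
- slot0 (a point): Mouth of a WIDE slot, 76 mm (for 70 mm blades): mid-width on its floor, 8 mm above the bench, below the roof's front edge (rack x 30, y -120 mm); axes as the rack's. Slot 10 mm high, goes 50 mm further in +x. When a lifter is fully home its grip point lies at x -40, y 0, z +30 mm from here.
- slot1 (a point): Mouth of a NARROW slot, 52 mm (for 46 mm blades): mid-width on its floor, 8 mm above the bench, below the roof's front edge (rack x 30, y -40 mm); axes as the rack's. Slot 10 mm high, goes 50 mm further in +x. When a lifter is fully home its grip point lies at x -40, y 0, z +30 mm from here.
- slot2 (a point): Mouth of a WIDE slot, 76 mm (for 70 mm blades): mid-width on its floor, 8 mm above the bench, below the roof's front edge (rack x 30, y 40 mm); axes as the rack's. Slot 10 mm high, goes 50 mm further in +x. When a lifter is fully home its grip point lies at x -40, y 0, z +30 mm from here.
- slot3 (a point): Mouth of a NARROW slot, 52 mm (for 46 mm blades): mid-width on its floor, 8 mm above the bench, below the roof's front edge (rack x 30, y 120 mm); axes as the rack's. Slot 10 mm high, goes 50 mm further in +x. When a lifter is fully home its grip point lies at x -40, y 0, z +30 mm from here.
- wide_a_grip (a point): WIDE flat lifter (loose, 0.17 kg, may be absent): steel blade 150 x 70 x 4 mm with upright white grip block 60 long, 18 wide, top 44 mm above the underside. Point: near its centre of mass in the block, 30 mm above the underside; pinch the 18 mm. +x to the blade's free front end, 90 mm ahead, which goes into the slot (rear end 60 mm behind, block -40..+20), z up.
- wide_b_grip (a point): WIDE flat lifter (loose, 0.17 kg, may be absent): steel blade 150 x 70 x 4 mm with upright white grip block 60 long, 18 wide, top 44 mm above the underside. Point: near its centre of mass in the block, 30 mm above the underside; pinch the 18 mm. +x to the blade's free front end, 90 mm ahead, which goes into the slot (rear end 60 mm behind, block -40..+20), z up.
- narrow_a_grip (a point): NARROW flat lifter (loose, 0.17 kg, may be absent): steel blade 150 x 46 x 4 mm with upright white grip block 60 long, 18 wide, top 44 mm above the underside. Point: near its centre of mass in the block, 30 mm above the underside; pinch the 18 mm. +x to the blade's free front end, 90 mm ahead, which goes into the slot (rear end 60 mm behind, block -40..+20), z up.
- narrow_b_grip (a point): NARROW flat lifter (loose, 0.17 kg, may be absent): steel blade 150 x 46 x 4 mm with upright white grip block 60 long, 18 wide, top 44 mm above the underside. Point: near its centre of mass in the block, 30 mm above the underside; pinch the 18 mm. +x to the blade's free front end, 90 mm ahead, which goes into the slot (rear end 60 mm behind, block -40..+20), z up.
- beaker: Bystander, leave it standing: glass beaker, 60 dia x 75 mm; origin at the centre of its underside.
- dish: Bystander, leave it standing: black evaporating bowl, 90 dia x 40 mm; origin at the centre of its underside.
- flask: Bystander, leave it standing: conical flask, 68 dia x 94 mm; origin at the centre of its underside.
- carton: Bystander, leave it standing: carton, 90 x 70 x 50 mm; origin at the centre of its underside.
- corkring: Bystander, leave it standing: cork ring, 72 dia x 30 mm; origin at the centre of its underside.
Things that resemble listed ones, but are neither listed nor needed, are in the scene too. What is shaped like the part that bears wide_b_grip but turquoise is not meant. What is shaped like the part that bears narrow_a_grip but red is not meant.

How it is judged:
On the way, in this order (a step that is already met when the one before it is completed fails the run):
1. the retaining bar is swung up, past upright (value of joint bar above 1.7 rad), for 0.2 s.
2. every lifter is fully home in a slot of its own width (((x of wide_a_grip in the frame of slot0 above -0.05 m and y of wide_a_grip in the frame of slot0 between -0.01 and 0.01 m and z of wide_a_grip in the frame of slot0 between 0.022 and 0.038 m) or (x of wide_a_grip in the frame of slot2 above -0.05 m and y of wide_a_grip in the frame of slot2 between -0.01 and 0.01 m and z of wide_a_grip in the frame of slot2 between 0.022 and 0.038 m)) and ((x of wide_b_grip in the frame of slot0 above -0.05 m and y of wide_b_grip in the frame of slot0 between -0.01 and 0.01 m and z of wide_b_grip in the frame of slot0 between 0.022 and 0.038 m) or (x of wide_b_grip in the frame of slot2 above -0.05 m and y of wide_b_grip in the frame of slot2 between -0.01 and 0.01 m and z of wide_b_grip in the frame of slot2 between 0.022 and 0.038 m)) and ((x of narrow_a_grip in the frame of slot1 above -0.05 m and y of narrow_a_grip in the frame of slot1 between -0.01 and 0.01 m and z of narrow_a_grip in the frame of slot1 between 0.022 and 0.038 m) or (x of narrow_a_grip in the frame of slot3 above -0.05 m and y of narrow_a_grip in the frame of slot3 between -0.01 and 0.01 m and z of narrow_a_grip in the frame of slot3 between 0.022 and 0.038 m)) and ((x of narrow_b_grip in the frame of slot1 above -0.05 m and y of narrow_b_grip in the frame of slot1 between -0.01 and 0.01 m and z of narrow_b_grip in the frame of slot1 between 0.022 and 0.038 m) or (x of narrow_b_grip in the frame of slot3 above -0.05 m and y of narrow_b_grip in the frame of slot3 between -0.01 and 0.01 m and z of narrow_b_grip in the frame of slot3 between 0.022 and 0.038 m))), for 0.2 s.
3. the bar is down in its catches (value of joint bar below 0.08 rad), for 0.2 s.
At the end, for the whole second after the job is handed in: Every lifter present sits flat in a slot of its own width, within 10 mm of fully home and 10 mm sideways, and the bar lies in its catches (joint below 0.08 rad) (all of step 2 and value of joint bar below 0.08 rad); the robot touches nothing.
It fails at once if a bystander is shifted more than 40 mm (distance of any of beaker, dish, flask, carton, corkring from where it was at the start of the episode above 0.04 m).
It fails at once if a bystander is tipped over (angle between any of beaker, dish, flask, carton, corkring's own z axis and vertical above 0.6 rad).
Of wide_a, wide_b, narrow_a, narrow_b only 3 to 4 are there at a start; the rules pass over those that are not, and their reading is None.
At some moment in a run one of wide_a, wide_b, narrow_a, narrow_b may be knocked a few centimetres aside while the robot is not near it.
Once in a run the grip may slacken for a moment while it holds something.
It also fails if it takes over 210 s, if anything falls off the work surface, if the arm or the gripper's body presses on something with over 40 N, if the wrist force passes 120 N, or if a joint passes its speed limit or range.

## Robot

A 6-joint arm with a two-finger parallel gripper is mounted at the origin on the work surface. World frame = base frame: x ahead of the robot, y to its left, z up, the work surface at z = 0. Lengths are in m, angles in rad, forces in N, time in s.
With the tool pointing down it reaches from about 0.3 to 0.775 m from the base axis. Payload 14.6 kg.
Tool frame: the origin (TCP) lies midway between the tips of the shut fingers; the grasp point (between the pads) lies 19 mm behind it; z points along the fingers, y is the direction in which the jaws open and shut (so a half turn about z gives the same grasp; the last joint's range is limited). The gripper opens to 94 mm and grips with 3 to 60 N. Pads are 16 mm wide; open, the fingers measure 119 mm over their backs; the gripper's body (75 mm by 177 mm) begins 78 mm behind the grasp point.
Start: joints at [-1.353, 0.3, 1.521, -0, 1.321, -0.067], TCP at [0.155, -0.528, 0.205] pointing down, gripper open.
Joint ranges: [-3.03, 3.03], [-0.79, 2.21], [0.23, 2.52], [-1.04, 4.18], [0, 3.07], [-2.55, 2.55]. Speed limits (rad/s): [2.22, 2.22, 2.57, 3.14, 3.14, 3.14].

## Interface

Orientations are given as a unit quaternion [x, y, z, w].
In Python, from plant import bot, eyes, finish_job gives the robot as it stands.
- The arm moves only by the tool move_arm, never from a script. Its argument "series" is a list of rows, each a list of 3 entries, a list of its own where there are three numbers: the shift along the world's x, y, z in m, then the turn, a rotation vector about the world's x, y, z in degrees, then the opening, from -1 (shut) to 1 (fully open). In form: [[[tx, ty, tz], [ax, ay, az], fingers], ...]. A call has 1 to 20 rows; each row is the pose to reach, as a shift and turn from the pose commanded when the call began; what a row does not reach only later rows make up. A row lasts 1/10 s, in which the tool goes at most 50 mm and 8.59 degrees, less where a joint would pass 70% of its speed; a pose out of reach is approached as far as the arm can. A call with a gripper value outside its range is refused whole. The fingers move at their own pace and stop on an object; "grip_force" is the grip in N (left out, the last holds). Time passes only in rows, so rows that repeat a pose let the fingers close. It gives the time, the measured TCP pose, the force and the opening at its end, in the units of the state.
- bot.state(): the state, without advancing time (a new reading comes with each control period).
- eyes.capture(name): name is "scene" or "top"; returns the picture (384x512x3 uint8, red, green, blue); there is no depth.
- eyes.camera_model(name): a dict with "vfov" (degrees; the focal length in pixels is half the picture's height over the tangent of half this angle, whatever the lens; pixels are square), "cx", "cy" (the principal point, pixels), "world_to_cam" (4x4, takes a point from world to camera coordinates). Camera axes: x right, y down, z forward; pixel columns grow to the right and rows downward; lengths in m; the calibration is good to about 2 mm. A picture is of the moment at which its call begins. camera_model takes no time and is no camera call.
- finish_job(): hands the job in, once; it reports no verdict.
The state is a dict: "time": time; "joint_positions": joint angles; "qd": joint speeds; "effort": joint torques, N m; "ee_pos": TCP position; "tcp_rot": TCP orientation; "ft_force": force on the tool from outside, world axes, zero at the start; "moment": the same for the moment, N m; "opening": finger opening in m.
Only numpy, scipy, OpenCV 4.12 (cv2) and the standard library are available. Lean on these libraries where they do the work, as an engineer would, in place of code of your own. Each camera call takes 0.05 s, during which the arm holds its last target.

## Working session

There is one attempt and no reset: what is moved stays moved. The work goes in short steps, Python scripts to look and compute and a tool call to move; the robot and the scene stay as the last step left them, time stands still between calls to the robot, and variables do not carry over. Pictures are saved under pics/ and viewed, and the job is handed in when it is done.

Besides the shell and the picture viewer there is one more tool, called after ">>>" as name(argument=value, ...) on one line, values as JSON. move_arm: Moves the arm, as the interface text tells. Its arguments: {"type":"object","properties":{"series":{"type":"array","items":{"type":"array"}},"grip_force":{"type":"number"}},"required":["series"]}

```bash
ls; mkdir -p pics
python3 - <<'E'
from plant import bot, eyes
import cv2
print(bot.state())
for n in ("scene","top"):
    im=eyes.capture(n); cv2.imwrite(f"pics/{n}0.png",cv2.resize(im[:,:,::-1],None,fx=1.5,fy=1.5,interpolation=cv2.INTER_CUBIC)); print(eyes.camera_model(n))
    cv2.imwrite(f"pics/{n}0_raw.png",im[:,:,::-1])
E
```

```text
pics
{'time': 0.0, 'joint_positions': array([-1.35257352e+00,  3.00475512e-01,  1.52156242e+00, -3.33904395e-06,
        1.32067291e+00, -6.66177913e-02]), 'qd': array([ 6.27076936e-04,  1.58162791e-03,  3.60410408e-04, -7.25868164e-05,
        7.27242489e-04,  1.37206583e-05]), 'effort': array([-3.10653217e-03, -5.31805515e+01, -3.52734268e+01,  7.07559125e-02,
        2.44337891e-02, -6.88666114e-05]), 'ee_pos': array([ 0.15448557, -0.52759958,  0.2048918 ]), 'tcp_rot': array([ 9.89875147e-01,  1.41939710e-01, -4.39528853e-05, -5.57366526e-04]), 'ft_force': array([-0.3286188 ,  1.08872756,  0.38925519]), 'moment': array([-0.02558977,  0.07228752, -0.0393671 ]), 'opening': 0.09422480517938657}
{'vfov': 53.59254125873267, 'cx': 257.2644716476941, 'cy': 191.48955618024192, 'world_to_cam': array([[ 0.75733041,  0.65297859,  0.00834344, -0.26860366],
       [ 0.44708597, -0.50913702, -0.73545471, -0.23872149],
       [-0.47598823,  0.56071245, -0.67752252,  1.77074245],
       [ 0.        ,  0.        ,  0.        ,  1.        ]])}
{'vfov': 44.33038456383711, 'cx': 254.14450748511572, 'cy': 188.32882960645284, 'world_to_cam': array([[ 0.01641536, -0.9998542 ,  0.00470289, -0.17973442],
       [-0.99758967, -0.01669497, -0.06735075,  0.48887381],
       [ 0.06741945, -0.00358597, -0.99771828,  1.76456713],
       [ 0.        ,  0.        ,  0.        ,  1.        ]])}
```

View pics/scene0.png

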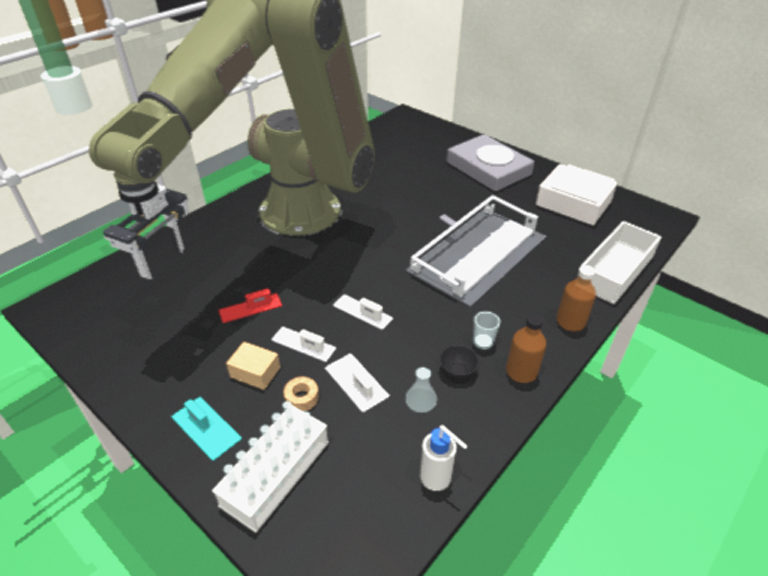

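View pics/top0.png

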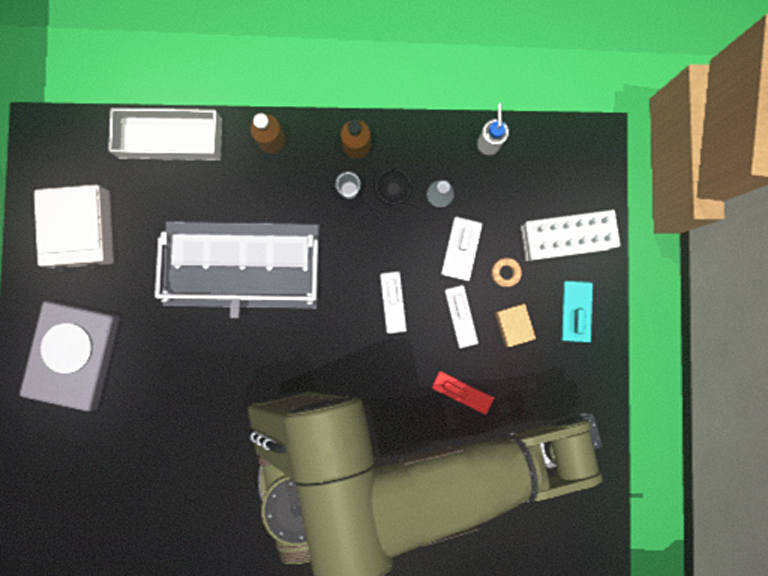

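The scene shows three white lifters: a wide one at top (463,248) and narrow ones at (393,302) and (461,317), in 1.5x top pixels. The turquoise (577,312) and red (463,393) lifters are decoys. The rack is at (240,265). Next I take enlarged crops.

```bash
cat > h.py <<'E'
import numpy as np, cv2
from plant import bot, eyes
def ray(name,u,v,z):
    m=eyes.camera_model(name); f=192/np.tan(np.radians(m["vfov"]/2)); W=m["world_to_cam"]
    R=W[:3,:3]; c=-R.T@W[:3,3]; d=R.T@np.array([(u-m["cx"])/f,(v-m["cy"])/f,1])
    return c+d*(z-c[2])/d[2]
def proj(name,p):
    m=eyes.camera_model(name); f=192/np.tan(np.radians(m["vfov"]/2)); W=m["world_to_cam"]
    q=W[:3,:3]@np.asarray(p)+W[:3,3]; return np.array([m["cx"]+f*q[0]/q[2], m["cy"]+f*q[1]/q[2]])
def crop(im,x0,y0,w,h,s,fn):
    c=cv2.resize(im[y0:y0+h,x0:x0+w,::-1] if im.ndim==3 else im,None,fx=s,fy=s,interpolation=cv2.INTER_CUBIC)
    for i in range(0,w,10):
        cv2.line(c,(int((i+.5)*s),0),(int((i+.5)*s),5),(0,255,255),1)
        if i%20==0: cv2.putText(c,str(x0+i),(int((i+.5)*s),16),0,.4,(0,255,255),1)
    for i in range(0,h,10):
        cv2.line(c,(0,int((i+.5)*s)),(5,int((i+.5)*s)),(0,255,255),1)
        if i%20==0: cv2.putText(c,str(y0+i),(7,int((i+.5)*s)+4),0,.4,(0,255,255),1)
    cv2.imwrite(fn,c)
E
python3 - <<'E'
from h import *
im=cv2.imread("pics/top0_raw.png")[:,:,::-1]
crop(im,95,140,130,75,6,"pics/c_rack.png"); crop(im,245,135,100,100,6,"pics/c_lift.png")
E
```

```text
(no output)
```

View pics/c_rack.png

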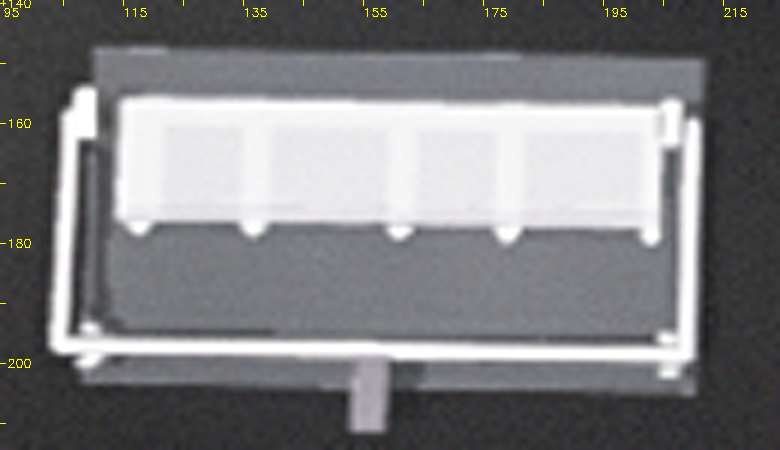

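View pics/c_lift.png

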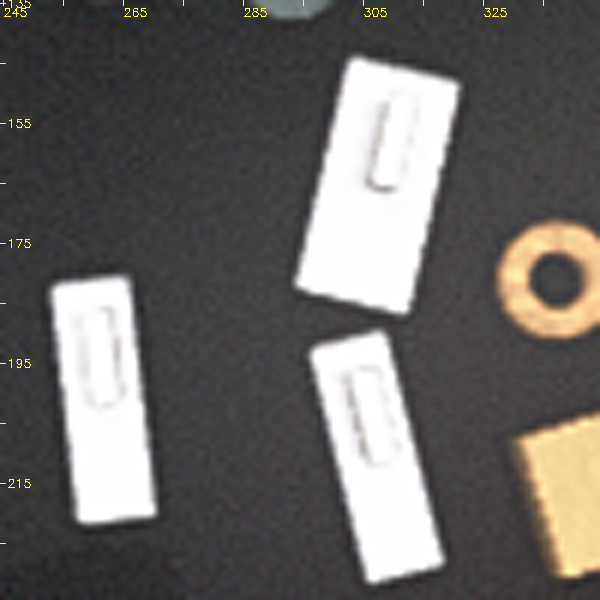

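```bash
cat >> h.py <<'E'
def lifters(im,x0=225,y0=120,x1=350,y1=240):
    """minAreaRect of white blobs in top image -> world corners at z=.004"""
    g=im[:,:,:3].min(2)[y0:y1,x0:x1]; g=cv2.resize(g,None,fx=8,fy=8,interpolation=cv2.INTER_CUBIC)
    _,b=cv2.threshold(g,140,255,0); cs,_=cv2.findContours(b,0,2); out=[]
    for c in cs:
        if cv2.contourArea(c)<64*300: continue
        r=cv2.boxPoints(cv2.minAreaRect(c)); px=(r+.5)/8-.5+[x0,y0]
        w=np.array([ray("top",u,v,.004) for u,v in px]); out.append((px,w))
    return out
E
python3 - <<'E'
from h import *
from scipy.optimize import least_squares
im=cv2.imread("pics/top0_raw.png")[:,:,::-1]
for px,w in lifters(im):
    s=[np.linalg.norm(w[i]-w[(i+1)%4]) for i in range(4)]
    c=w.mean(0); i=0 if s[0]>s[1] else 1; d=w[(i+1)%4]-w[i]
    print(px.mean(0).round(1),"sides",np.round(s,4),"ctr",c.round(4),"axis deg",np.degrees(np.arctan2(d[1],d[0])).round(1))
P=lambda x,y:((x+.5)/6-.5+95,(y+.5)/6-.5+140)
pts={(-85,-195,8):P(697,394),(130,-195,8):P(704,58),(130,195,8):P(95,47),(-85,195,8):P(80,382)}
# cross bar ends at y+-192 x -62 z34, 
pts.update({(-62,192,34):P(62,346),(-62,-192,34):P(688,353),(-112,0,34):P(368,431)})
def res(q):
    a,x,y=q; r=[]
    for (X,Y,Z),uv in pts.items():
        p=[x+(X*np.cos(a)-Y*np.sin(a))/1e3,y+(X*np.sin(a)+Y*np.cos(a))/1e3,Z/1e3]; r+=list(proj("top",p)-uv)
    return r
s=least_squares(res,[0,.5,.1]); print("rack yaw deg",np.degrees(s.x[0]),s.x[1:],np.round(s.fun,1))
E
```

```text
[343.7 216.8] sides [0.0695 0.0922 0.0692 0.0921] ctr [ 0.3902 -0.5133  0.004 ] axis deg -165.0
[307.2 210.6] sides [0.0516 0.1548 0.0513 0.1547] ctr [ 0.4115 -0.3746  0.004 ] axis deg -165.4
[261.7 201.2] sides [0.0518 0.1545 0.0515 0.1544] ctr [ 0.4442 -0.2011  0.004 ] axis deg -172.4
[307.6 165.4] sides [0.1551 0.0761 0.155  0.0757] ctr [ 0.584  -0.3745  0.004 ] axis deg -12.5
rack yaw deg -0.20130842148219227 [0.51044538 0.18819092] [-0.5  0.2 -0.2 -0.1 -0.9 -0.4 -0.7  0.1  1.2 -0.3 -0.2  0.6  1.2 -0. ]
```

Run:
```python
from h import *
im=cv2.imread("pics/scene0_raw.png")[:,:,::-1]
crop(im,268,125,100,80,8,"pics/c_rack2.png"); crop(im,175,185,95,95,6,"pics/c_lift2.png")
```

```text
(no output)
```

View pics/c_rack2.png

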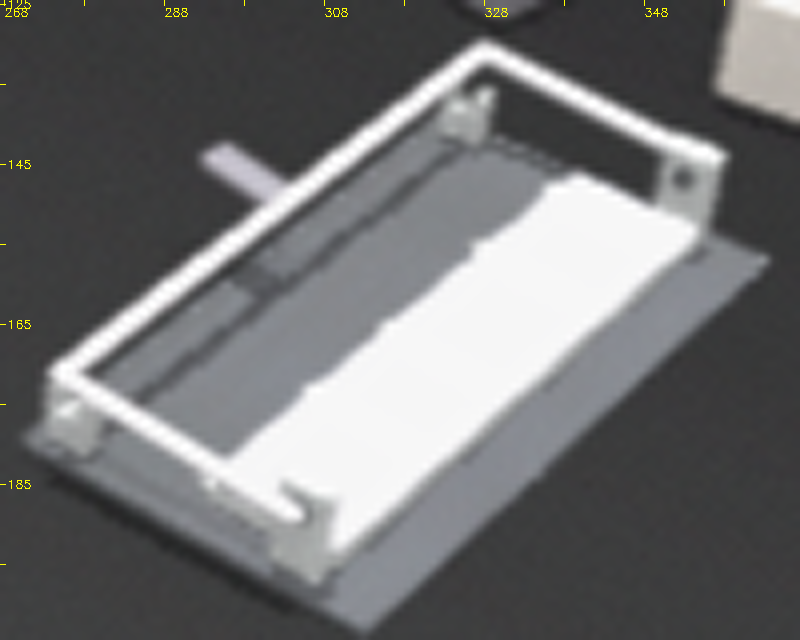

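View pics/c_lift2.png

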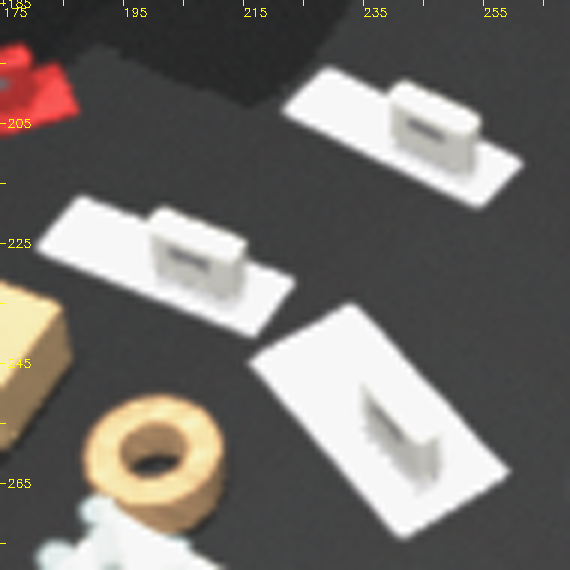

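Run:
```python
from h import *
from scipy.optimize import least_squares
P=lambda x,y:((x+.5)/6-.5+95,(y+.5)/6-.5+140)
S=lambda x,y:((x+.5)/8-.5+268,(y+.5)/8-.5+125)
top=[((-85,-195,8),P(697,394)),((130,-195,8),P(704,58)),((130,195,8),P(95,47)),((-85,195,8),P(80,382)),
((-62,192,34),P(60,346)),((-62,-192,34),P(687,353)),((-112,0,34),P(368,431)),
((8,-74,18),P(508,242)),((8,-6,18),P(399,239)),((8,86,18),P(253,235))]
sc=[((130,-195,8),S(365,630)),((-85,-195,8),S(27,437)),((130,195,8),S(770,262)),((-62,-192,34),S(62,372)),((-62,192,34),S(485,50)),((-112,0,34),S(215,152))]
def mk(T,C,wts=1):
  def res(q):
    a,x,y=q; r=[]
    for n,L in (("top",T),("scene",C)):
      for (X,Y,Z),uv in L:
        p=[x+(X*np.cos(a)-Y*np.sin(a))/1e3,y+(X*np.sin(a)+Y*np.cos(a))/1e3,Z/1e3]; r+=list(proj(n,p)-uv)
    return r
  return res
for T,C in ((top,[]),([],sc),(top,sc)):
    s=least_squares(mk(T,C),[0,.5,.1],loss="soft_l1"); print(np.degrees(s.x[0]).round(2),s.x[1:].round(4)); print(np.round(s.fun,1).reshape(-1,2).tolist())
# lifters in scene
S2=lambda x,y:((x+.5)/6-.5+175,(y+.5)/6-.5+185)
for nm,c in dict(n1=[(37,250),(80,196),(295,283),(254,336)],n2=[(283,108),(328,67),(522,162),(480,208)],w=[(250,362),(352,304),(509,470),(402,538)]).items():
    w=np.array([ray("scene",*S2(*p),.004) for p in c]); print(nm,w.mean(0).round(4),[np.linalg.norm(w[i]-w[(i+1)%4]).round(4) for i in range(4)])
    d=w[3]+w[2]-w[0]-w[1]; print(np.degrees(np.arctan2(d[1],d[0])))
```

```text
-0.19 [0.5108 0.1873]
[[-0.2, 0.1], [0.0, -0.2], [-0.7, -0.5], [-0.5, 0.0], [1.8, -0.4], [0.2, 0.5], [1.5, -0.1], [-0.4, 0.1], [-0.2, 0.2], [-0.2, 0.4]]
-0.65 [0.5082 0.1999]
[[-0.0, -2.0], [-0.5, -2.1], [0.5, -1.7], [0.1, 3.3], [0.1, 3.7], [-0.1, 4.9]]
-0.25 [0.5116 0.189 ]
[[-0.7, -0.1], [-0.3, -0.4], [-1.0, -0.7], [-0.9, -0.3], [1.4, -0.7], [-0.3, 0.3], [1.0, -0.3], [-0.8, -0.1], [-0.6, -0.0], [-0.6, 0.1], [-0.5, -0.0], [-1.4, -0.2], [-0.2, -0.5], [-0.8, 5.1], [-0.9, 4.9], [-1.1, 6.4]]
n1 [ 0.4148 -0.3727  0.004 ] [np.float64(0.0489), np.float64(0.1535), np.float64(0.046), np.float64(0.1506)]
14.254818149357659
n2 [ 0.4467 -0.1987  0.004 ] [np.float64(0.0469), np.float64(0.1523), np.float64(0.0474), np.float64(0.1534)]
6.492229184838234
w [ 0.5864 -0.3718  0.004 ] [np.float64(0.0716), np.float64(0.1503), np.float64(0.0729), np.float64(0.1504)]
-11.854245987785756
```

```bash
cat >> h.py <<'E'
def rk(q,p):
    a,x,y=q[:3]; X,Y,Z=p
    return np.array([x+(X*np.cos(a)-Y*np.sin(a))/1e3,y+(X*np.sin(a)+Y*np.cos(a))/1e3,Z/1e3])
def barp(th,p): # bar point given at joint 0 in rack mm
    x,z=p[0]-80,p[2]-50; c,s=np.cos(th),np.sin(th)
    return (80+x*c+z*s,p[1],50-x*s+z*c)
E
python3 - <<'E'
from h import *
from scipy.optimize import least_squares
P=lambda x,y:((x+.5)/6-.5+95,(y+.5)/6-.5+140)
S=lambda x,y:((x+.5)/8-.5+268,(y+.5)/8-.5+125)
top=[((-85,-195,8),P(697,394)),((130,-195,8),P(704,58)),((130,195,8),P(95,47)),((-85,195,8),P(80,382)),
((8,-74,18),P(508,242)),((8,-6,18),P(399,239)),((8,86,18),P(253,235))]
topb=[((-62,192,34),P(60,346)),((-62,-192,34),P(687,353)),((-112,0,34),P(368,431))]
sc=[((130,-195,8),S(365,630)),((-85,-195,8),S(27,437)),((130,195,8),S(770,262))]
scb=[((-62,-192,34),S(62,372)),((-62,192,34),S(485,50)),((-112,0,34),S(215,152))]
def res(q):
    r=[]
    for n,L,B in (("top",top,topb),("scene",sc,scb)):
      for p,uv in L: r+=list(proj(n,rk(q,p))-uv)
      for p,uv in B: r+=list(proj(n,rk(q,barp(q[3],p)))-uv)
    return r
s=least_squares(res,[0,.5,.1,.1],loss="soft_l1"); print(np.degrees(s.x[0]).round(2),s.x[1:].round(4)); print(np.round(s.fun,1).reshape(-1,2).tolist())
np.save("rack.npy",s.x)
print("tab",rk(s.x,barp(s.x[3],(-97,0,34))),"hinge",rk(s.x,(80,0,50)))
for i,y in enumerate((-120,-40,40,120)): print(i,rk(s.x,(30,y,8)),"home grip",rk(s.x,(-10,y,38)))
E
```

```text
0.0 [0.5116 0.1868 0.1897]
[[-0.0, -0.3], [0.1, -0.6], [-0.7, -0.5], [-0.3, -0.0], [-0.2, -0.2], [-0.1, -0.0], [-0.1, 0.2], [-0.3, -0.7], [-0.3, -0.1], [-0.3, -0.6], [-0.5, 0.3], [-1.7, 0.2], [-0.6, -0.4], [-0.8, 0.3], [-0.6, 0.0], [-0.7, -0.1]]
tab [0.41478693 0.18683981 0.06766359] hinge [0.59162866 0.18684292 0.05      ]
0 [0.54163076 0.06684204 0.008     ] home grip [0.50163076 0.06684134 0.038     ]
1 [0.54162936 0.14684204 0.008     ] home grip [0.50162936 0.14684134 0.038     ]
2 [0.54162795 0.22684204 0.008     ] home grip [0.50162795 0.22684134 0.038     ]
3 [0.54162655 0.30684204 0.008     ] home grip [0.50162655 0.30684134 0.038     ]
```

Both cameras agree on a rack with yaw 0, origin (0.512, 0.187) and the bar already at about 0.19 rad. The scene crop shows all three white lifters with their grips at the far (+x) ends, so each needs about a half turn. The tab comes first.

>>> move_arm(series=[[[0.23,0.25,0],[0,0,-16.3],0],[[0.23,0.25,0],[0,0,-16.3],0],[[0.23,0.25,0],[0,0,-16.3],0],[[0.23,0.25,0],[0,0,-16.3],0],[[0.23,0.25,0],[0,0,-16.3],0],[[0.23,0.25,0],[0,0,-16.3],0],[[0.26,0.714,-0.06],[0,0,-16.3],0],[[0.26,0.714,-0.06],[0,0,-16.3],0],[[0.26,0.714,-0.06],[0,0,-16.3],0],[[0.26,0.714,-0.06],[0,0,-16.3],0],[[0.26,0.714,-0.06],[0,0,-16.3],0],[[0.26,0.714,-0.06],[0,0,-16.3],0],[[0.26,0.714,-0.06],[0,0,-16.3],0],[[0.26,0.714,-0.06],[0,0,-16.3],0],[[0.26,0.714,-0.06],[0,0,-16.3],0],[[0.26,0.714,-0.06],[0,0,-16.3],0],[[0.26,0.714,-0.06],[0,0,-16.3],0],[[0.26,0.714,-0.06],[0,0,-16.3],0]], grip_force=20)

```text
time: 1.9
ee_pos: [0.4141, 0.1868, 0.1449]
tcp_rot: [1.0, 0.001, -0.001, 0.0]
ft_force: [-0.9, -0.0, 0.1]
opening: 0.0469
```

Run:
```python
from h import *
s=bot.state(); print(s['time'],s['ee_pos'],s['tcp_rot'],s['joint_positions'],s['opening'])
im=eyes.capture("scene"); crop(im,240,85,150,115,5,"pics/s1.png")
it=eyes.capture("top"); crop(it,90,130,130,110,6,"pics/t1.png")
print(proj("scene",s['ee_pos']),proj("top",s['ee_pos']))
```

```text
1.9 [0.41405534 0.18681494 0.14489722] [ 9.99998851e-01  1.36140936e-03 -6.06063712e-04  2.78452838e-04] [ 3.43248313e-01  1.51806874e-01  1.85223359e+00 -1.30251203e-04
  1.13888088e+00  1.91137642e+00] 0.04687031299188155
[297.72064327 130.07620151] [151.41710058 206.33645516]
```

View pics/s1.png

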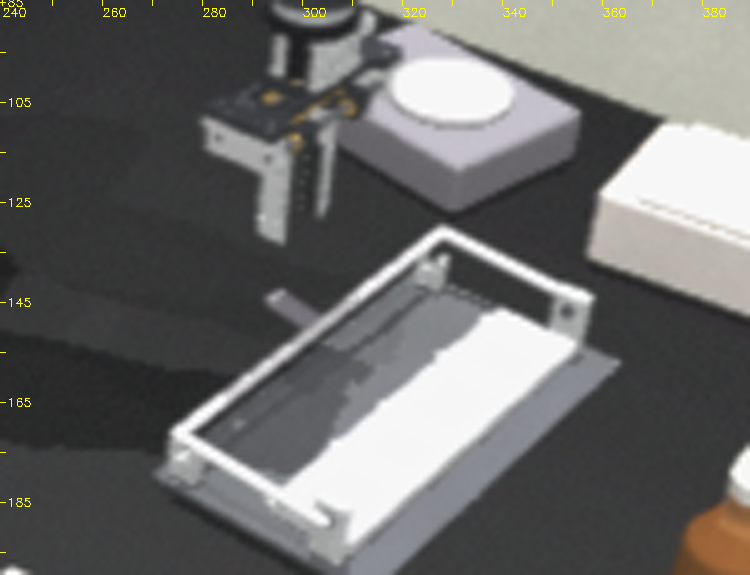

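View pics/t1.png

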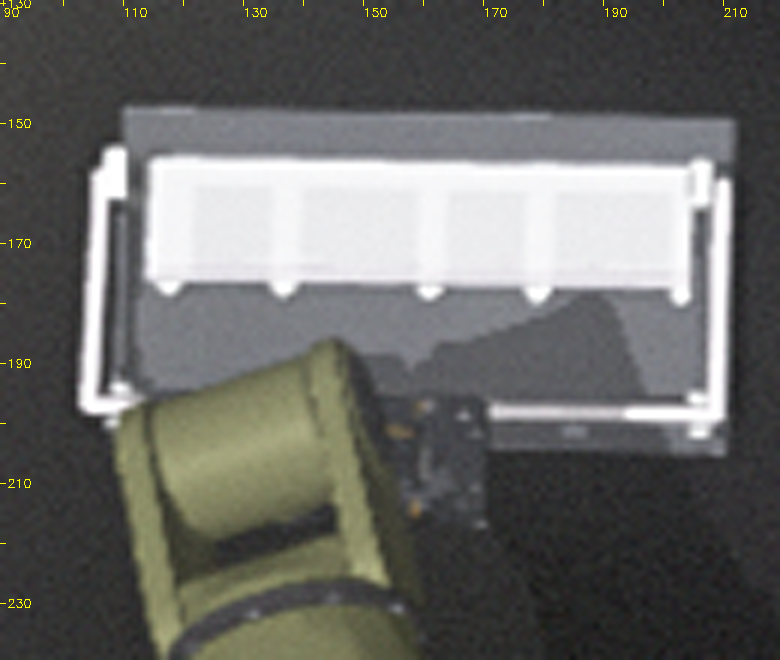

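The scene view shows the open fingers around (298,130), right above the tab at (297,146). I descend and pinch.

>>> move_arm(series=[[[0.001,0,-0.045],[0,0,0],0],[[0.001,0,-0.09],[0,0,0],0],[[0.001,0,-0.096],[0,0,0],0],[[0.001,0,-0.096],[0,0,0],0],[[0.001,0,-0.096],[0,0,0],-1],[[0.001,0,-0.096],[0,0,0],-1],[[0.001,0,-0.096],[0,0,0],-1],[[0.001,0,-0.096],[0,0,0],-1],[[0.001,0,-0.096],[0,0,0],-1]])

```text
time: 2.9
ee_pos: [0.4162, 0.188, 0.0506]
tcp_rot: [1.0, 0.0, 0.001, -0.002]
ft_force: [-1.7, 16.6, 0.8]
opening: 0.0219
```

Run:
```python
from h import *
s=bot.state(); print(s['time'],s['ee_pos'],s['opening'],s['ft_force'])
im=eyes.capture("scene"); crop(im,240,85,150,115,5,"pics/s2.png")
q=np.load("rack.npy")
h=rk(q,(80,0,50))
for th in np.arange(.19,2.01,.1):
    p=rk(q,barp(th,(-97,0,34)))-[0,0,.019]; print(th.round(2),(p-[.4148,.1868,.0487]).round(3))
```

```text
2.9 [0.41622093 0.18802977 0.05061629] 0.021851801713523217 [-1.72248877 16.6231436   0.79267589]
0.19 [-0.  0.  0.]
0.29 [0.003 0.    0.018]
0.39 [0.007 0.    0.035]
0.49 [0.013 0.    0.051]
0.59 [0.021 0.    0.067]
0.69 [0.03  0.    0.083]
0.79 [0.041 0.    0.097]
0.89 [0.053 0.    0.11 ]
0.99 [0.066 0.    0.121]
1.09 [0.081 0.    0.132]
1.19 [0.096 0.    0.141]
1.29 [0.112 0.    0.148]
1.39 [0.129 0.    0.154]
1.49 [0.147 0.    0.157]
1.59 [0.164 0.    0.16 ]
1.69 [0.182 0.    0.16 ]
1.79 [0.2   0.    0.159]
1.89 [0.217 0.    0.155]
1.99 [0.234 0.    0.15 ]
```

View pics/s2.png

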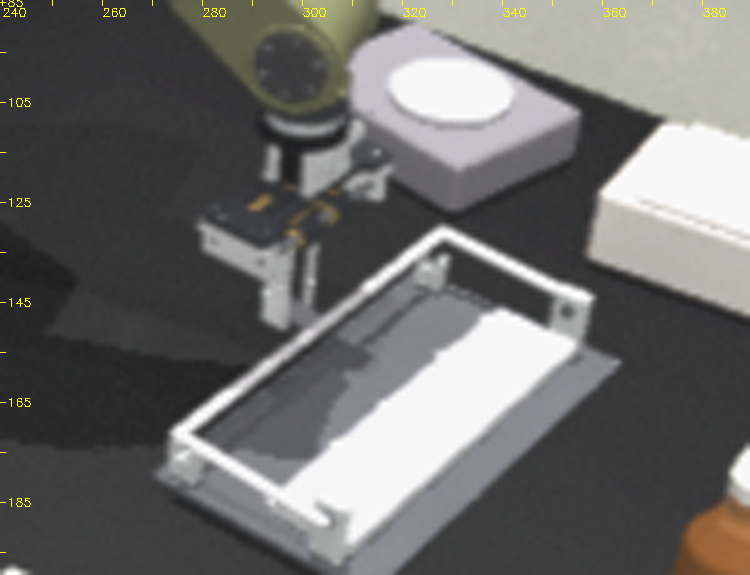

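The pinch holds at 22 mm, but there is a +16 N sideways force, so the tab lies a little further in +y. I nudge to measure it.

>>> move_arm(series=[[[0,0.001,0],[0,0,0],-1],[[0,0.002,0],[0,0,0],-1],[[0,0.002,0],[0,0,0],-1],[[0,0.002,0],[0,0,0],-1]])

```text
time: 3.35
ee_pos: [0.4161, 0.1882, 0.0499]
tcp_rot: [1.0, 0.0, 0.001, -0.0]
ft_force: [3.8, 0.1, 0.6]
opening: 0.0215
```

Force is relieved. The tab centre is at y≈0.1884, so the rack lies 1.6 mm further in +y than estimated. I swing the bar along its arc.

>>> move_arm(series=[[[0.001,0,0.009],[0,0,0],-1],[[0.003,0,0.018],[0,0,0],-1],[[0.007,0,0.035],[0,0,0],-1],[[0.013,0,0.051],[0,0,0],-1],[[0.021,0,0.067],[0,0,0],-1],[[0.03,0,0.083],[0,0,0],-1],[[0.041,0,0.097],[0,0,0],-1],[[0.053,0,0.11],[0,0,0],-1],[[0.066,0,0.121],[0,0,0],-1],[[0.081,0,0.132],[0,0,0],-1],[[0.096,0,0.141],[0,0,0],-1],[[0.112,0,0.148],[0,0,0],-1],[[0.129,0,0.154],[0,0,0],-1],[[0.147,0,0.157],[0,0,0],-1],[[0.164,0,0.16],[0,0,0],-1],[[0.182,0,0.16],[0,0,0],-1],[[0.2,0,0.159],[0,0,0],-1],[[0.217,0,0.155],[0,0,0],-1],[[0.226,0,0.153],[0,0,0],-1],[[0.226,0,0.153],[0,0,0],-1]])

```text
time: 5.35
ee_pos: [0.6434, 0.1882, 0.205]
tcp_rot: [1.0, -0.0, 0.003, -0.001]
ft_force: [4.4, 0.1, 15.5]
opening: 0.0161
```

Run:
```python
from h import *
s=bot.state(); print(s['time'],s['ee_pos'],s['opening'],s['ft_force'])
im=eyes.capture("scene"); crop(im,240,65,150,115,5,"pics/s3.png")
```

```text
5.35 [0.64341901 0.18815593 0.2050304 ] 0.01613993464717614 [ 4.427617    0.09357469 15.50825125]
```

View pics/s3.png

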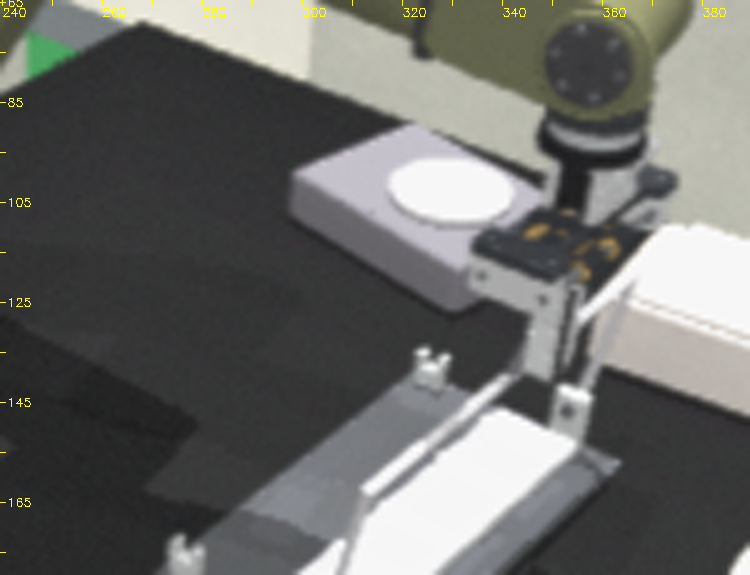

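Run:
```python
from h import *
q=np.load("rack.npy"); q[2]=.1885; np.save("rack.npy",q)
for th in np.arange(1.2,2.05,.1): print(th.round(2),proj("scene",rk(q,barp(th,(-62,-192,34)))).round(1),proj("scene",rk(q,barp(th,(-62,192,34)))).round(1),rk(q,barp(th,(-97,0,34))).round(3))
s=bot.state(); print(s['time'],s['opening'],s['ft_force'])
im=eyes.capture("scene"); crop(im,300,90,70,60,10,"pics/s4.png")
im=eyes.capture("top"); crop(im,90,100,130,100,6,"pics/t4.png")
```

```text
1.2 [292.1 155.6] [346.5 114.4] [0.513 0.189 0.209]
1.3 [295.1 155.8] [349.4 114.2] [0.529 0.189 0.216]
1.4 [298.2 156.2] [352.4 114.4] [0.546 0.189 0.222]
1.5 [301.4 157. ] [355.5 114.9] [0.563 0.189 0.225]
1.6 [304.6 158.2] [358.6 115.7] [0.581 0.189 0.227]
1.7 [307.9 159.7] [361.7 116.8] [0.599 0.189 0.228]
1.8 [311.2 161.6] [364.7 118.2] [0.616 0.189 0.226]
1.9 [314.4 163.7] [367.6 119.9] [0.634 0.189 0.223]
2.0 [317.5 166.2] [370.5 121.9] [0.651 0.189 0.218]
5.4 0.01629326136776141 [ 4.90131639  1.20712197 14.32941919]
```

View pics/s4.png

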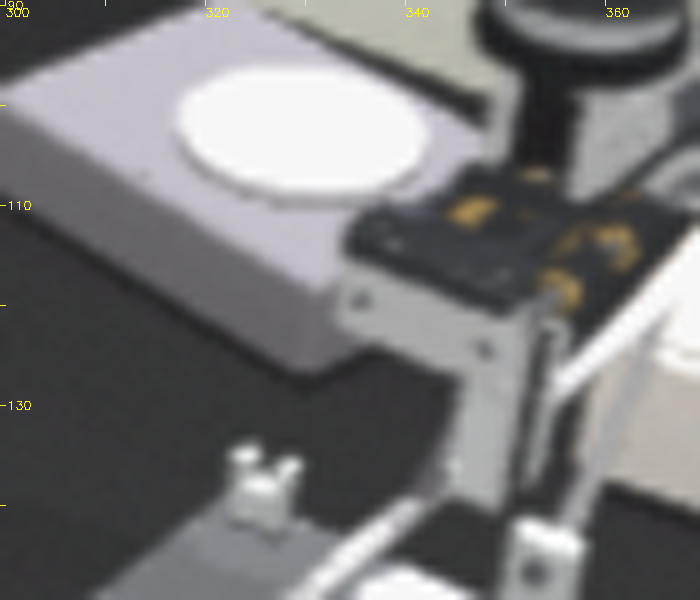

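View pics/t4.png

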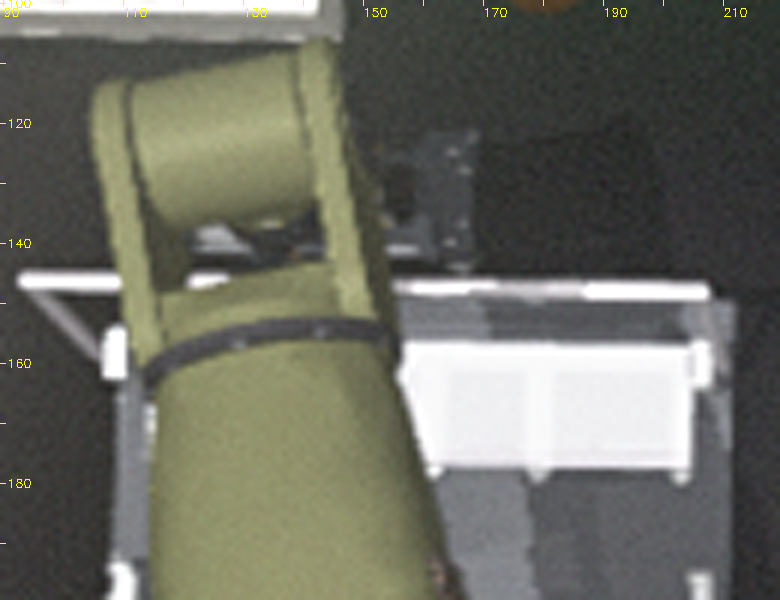

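The bar corner at (313.6,162.6) reads as about 1.87 rad, so it is past upright, although the tab has shifted in the fingers. I open, rise and recheck the bar.

>>> move_arm(series=[[[0,0,0],[0,0,0],0.2],[[0,0,0],[0,0,0],0.2],[[0,0,0],[0,0,0],0.2],[[0,0,0.02],[0,0,0],0.2],[[-0.01,0,0.06],[0,0,0],0.2],[[-0.03,0,0.1],[0,0,0],0.2],[[-0.08,-0.03,0.1],[0,0,0],0.2],[[-0.13,-0.06,0.1],[0,0,0],0.2],[[-0.18,-0.1,0.09],[0,0,0],0.2],[[-0.2,-0.15,0.05],[0,0,0],0.2],[[-0.2,-0.2,0.04],[0,0,0],0.2],[[-0.2,-0.25,0.04],[0,0,0],0.2],[[-0.2,-0.3,0.04],[0,0,0],0.2],[[-0.2,-0.3,0.04],[0,0,0],0.2]])

```text
time: 6.9
ee_pos: [0.4406, -0.1141, 0.2422]
tcp_rot: [1.0, -0.0, -0.0, -0.0]
ft_force: [0.3, -0.4, 1.1]
opening: 0.0565
```

Run:
```python
from h import *
s=bot.state(); print(s['time'],s['ee_pos'],s['tcp_rot'],s['opening'],s['ft_force'])
im=eyes.capture("scene"); crop(im,150,70,250,200,3,"pics/s5.png")
im=eyes.capture("top"); crop(im,90,90,260,160,3,"pics/t5.png")
for px,w in lifters(im):
    a=[np.linalg.norm(w[i]-w[(i+1)%4]) for i in range(4)]
    c=w.mean(0); i=0 if a[0]>a[1] else 1; d=w[(i+1)%4]-w[i]
    print(px.mean(0).round(1),"sides",np.round(a,4),"ctr",c.round(4),"axis deg",np.degrees(np.arctan2(d[1],d[0])).round(1))
```

```text
6.9 [ 0.44056173 -0.11407081  0.24217175] [ 9.99999902e-01 -2.68107863e-04 -3.46215081e-04 -7.00769147e-05] 0.05648941051379139 [ 0.34776829 -0.40836814  1.09923025]
[343.7 216.8] sides [0.0694 0.0922 0.0691 0.0921] ctr [ 0.3903 -0.5133  0.004 ] axis deg -164.8
[307.2 210.6] sides [0.0516 0.1548 0.0513 0.1547] ctr [ 0.4115 -0.3746  0.004 ] axis deg -165.4
[307.6 165.5] sides [0.1552 0.0764 0.1552 0.0759] ctr [ 0.5839 -0.3745  0.004 ] axis deg -12.5
```

View pics/s5.png

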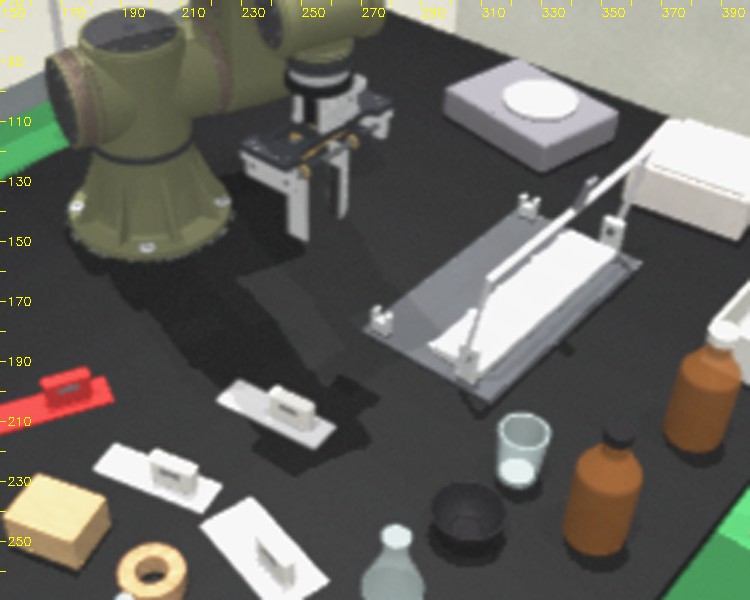

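View pics/t5.png

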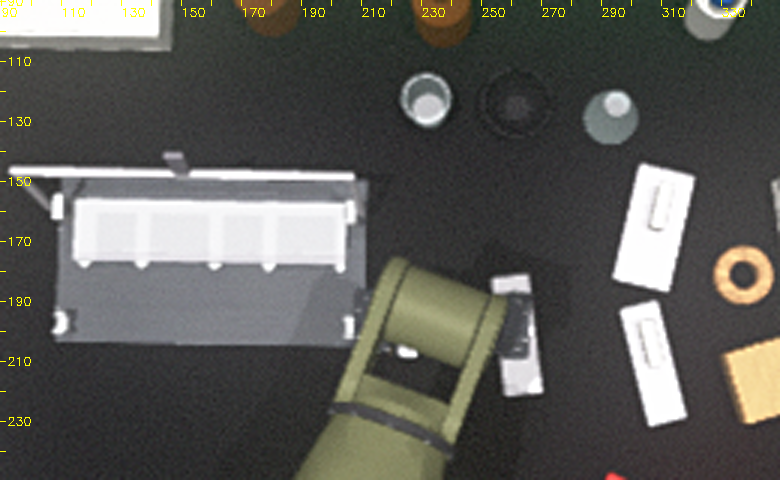

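The bar is back and stays at about 1.87 rad, and the lifters haven't moved. First up is the nearest white narrow lifter at top (262,201), next to the gripper. It's white with a 46 mm blade, so it isn't the red decoy.

>>> move_arm(series=[[[0.02,-0.083,-0.05],[0,0,7],0.2],[[0.02,-0.083,-0.1],[0,0,7],0.2],[[0.02,-0.083,-0.1],[0,0,7],0.2],[[0.02,-0.083,-0.14],[0,0,7],0.2],[[0.02,-0.083,-0.18],[0,0,7],0.2],[[0.02,-0.083,-0.21],[0,0,7],0.2],[[0.02,-0.083,-0.228],[0,0,7],0.2],[[0.02,-0.083,-0.228],[0,0,7],0.2],[[0.02,-0.083,-0.228],[0,0,7],-1],[[0.02,-0.083,-0.228],[0,0,7],-1],[[0.02,-0.083,-0.228],[0,0,7],-1],[[0.02,-0.083,-0.228],[0,0,7],-1],[[0.02,-0.083,-0.228],[0,0,7],-1],[[0.02,-0.083,-0.228],[0,0,7],-1]], grip_force=35)

```text
time: 8.4
ee_pos: [0.4618, -0.1951, 0.0149]
tcp_rot: [0.998, 0.061, 0.0, 0.0]
ft_force: [-0.3, -0.2, 5.3]
opening: 0.0181
```

Run:
```python
from h import *
im=eyes.capture("scene"); crop(im,195,140,100,80,7,"pics/s6.png")
```

View pics/s6.png

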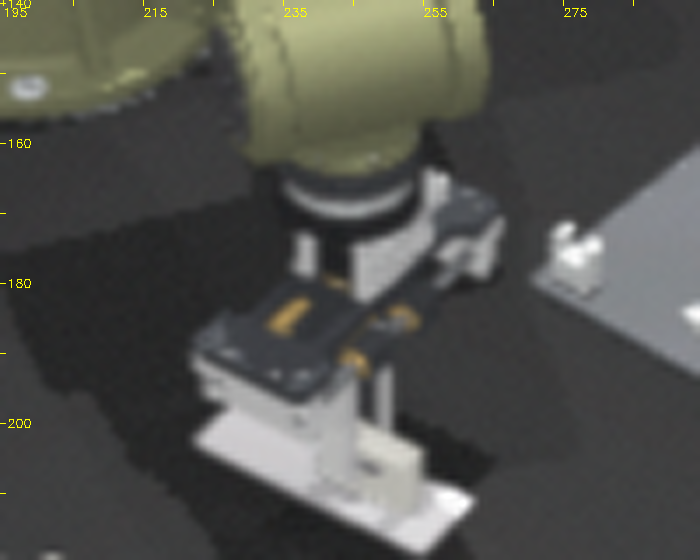

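Gripped at 18 mm. I lift it, make the half turn and carry it toward slot 3.

>>> move_arm(series=[[[0,0,0.04],[0,0,0],-1],[[0,0,0.08],[0,0,0],-1],[[0,0.02,0.12],[0,0,8],-1],[[-0.01,0.05,0.12],[0,0,16],-1],[[-0.02,0.08,0.12],[0,0,24],-1],[[-0.03,0.11,0.12],[0,0,32],-1],[[-0.045,0.14,0.12],[0,0,40],-1],[[-0.045,0.17,0.12],[0,0,48],-1],[[-0.045,0.2,0.12],[0,0,56],-1],[[-0.045,0.23,0.12],[0,0,64],-1],[[-0.045,0.26,0.12],[0,0,72],-1],[[-0.045,0.29,0.12],[0,0,80],-1],[[-0.045,0.32,0.12],[0,0,88],-1],[[-0.045,0.35,0.12],[0,0,96],-1],[[-0.045,0.38,0.12],[0,0,104],-1],[[-0.045,0.41,0.12],[0,0,112],-1],[[-0.045,0.44,0.12],[0,0,120],-1],[[-0.045,0.47,0.12],[0,0,128],-1],[[-0.045,0.5,0.12],[0,0,136],-1],[[-0.045,0.504,0.12],[0,0,144],-1]])

```text
time: 10.45
ee_pos: [0.4159, 0.3115, 0.134]
tcp_rot: [0.246, 0.969, -0.0, -0.0]
ft_force: [0.6, -1.3, -1.8]
opening: 0.0176
```

>>> move_arm(series=[[[0,0,-0.02],[0,0,8],-1],[[0,0,-0.04],[0,0,16],-1],[[0,0,-0.06],[0,0,24],-1],[[0,0,-0.07],[0,0,29],-1],[[0,0,-0.08],[0,0,29],-1],[[0,0,-0.08],[0,0,29],-1],[[0,0,-0.08],[0,0,29],-1]])

```text
time: 11.15
ee_pos: [0.4166, 0.3092, 0.0547]
tcp_rot: [0.001, 1.0, 0.0, 0.0]
ft_force: [-0.2, -0.0, -0.2]
opening: 0.0176
```

Run:
```python
from h import *
s=bot.state(); print(s['time'],s['ee_pos'],s['tcp_rot'],s['opening'],s['ft_force'])
im=eyes.capture("scene"); crop(im,260,80,110,85,7,"pics/s7.png")
im=eyes.capture("top"); crop(im,90,130,130,100,6,"pics/t7.png")
```

```text
11.15 [0.41661911 0.3092123  0.054669  ] [9.61575238e-04 9.99999537e-01 2.70185500e-05 5.61988092e-06] 0.017592524015330156 [-0.21075862 -0.0059091  -0.19557106]
```

View pics/s7.png

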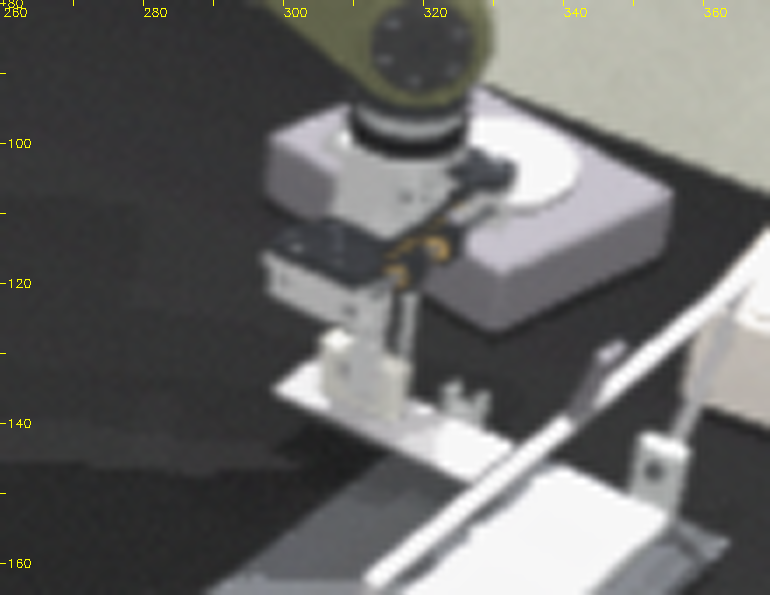

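View pics/t7.png

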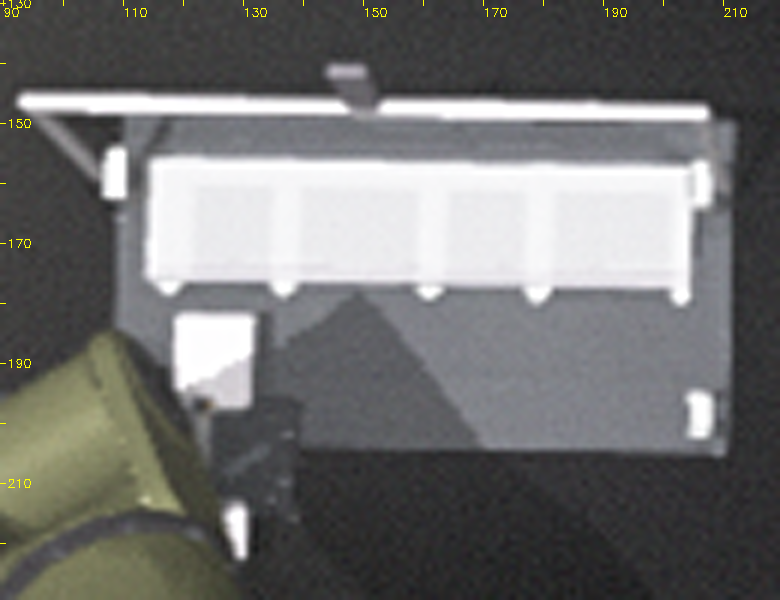

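Run:
```python
from h import *
P=lambda x,y:((x+.5)/6-.5+90,(y+.5)/6-.5+130)
for n,p,z in (("bladeL",(173.5,330),.043),("bladeR",(256.5,330),.043),("bladeL2",(174.5,380),.043),("bladeR2",(252,395),.043),("front",(215,313),.043),("nose152",(169,290),.018),("nose86",(283,292),.018),("nose-6",(430,295),.018),("nose-74",(538,299),.018),("nose-?",(681,299),.018)):
    print(n,ray("top",*P(*p),z).round(4))
```

```text
bladeL [0.4955 0.3334 0.043 ]
bladeR [0.4964 0.282  0.043 ]
bladeL2 [0.4645 0.3317 0.043 ]
bladeR2 [0.456  0.2834 0.043 ]
front [0.5065 0.3081 0.043 ]
nose152 [0.5225 0.3443 0.018 ]
nose86 [0.5225 0.2726 0.018 ]
nose-6 [0.5221 0.18   0.018 ]
nose-74 [0.5207 0.112  0.018 ]
nose-? [0.5222 0.022  0.018 ]
```

In the top view the blade centre is 1.4 mm too far in +y relative to slot 3. I correct by −1 mm, lower it and slide in.

>>> move_arm(series=[[[0,-0.001,-0.015],[0,0,0],-1],[[0,-0.001,-0.029],[0,0,0],-1],[[0,-0.001,-0.029],[0,0,0],-1],[[0.008,-0.001,-0.029],[0,0,0],-1],[[0.016,-0.001,-0.029],[0,0,0],-1],[[0.024,-0.001,-0.029],[0,0,0],-1],[[0.032,-0.001,-0.029],[0,0,0],-1],[[0.04,-0.001,-0.029],[0,0,0],-1],[[0.04,-0.001,-0.029],[0,0,0],-1]])

```text
time: 12.15
ee_pos: [0.4575, 0.3081, 0.0255]
tcp_rot: [0.0, 1.0, 0.0, 0.0]
ft_force: [0.3, 0.1, -2.2]
opening: 0.0178
```

>>> move_arm(series=[[[0.008,0,0],[0,0,0],-1],[[0.016,0,0],[0,0,0],-1],[[0.024,0,0],[0,0,0],-1],[[0.03,0,-0.001],[0,0,0],-1],[[0.036,0,-0.001],[0,0,0],-1],[[0.041,0,-0.001],[0,0,0],-1],[[0.041,0,-0.001],[0,0,0],-1]])

```text
time: 12.85
ee_pos: [0.498, 0.3081, 0.0244]
tcp_rot: [-0.0, 1.0, 0.0, 0.0]
ft_force: [0.8, 0.5, -1.4]
opening: 0.0177
```

>>> move_arm(series=[[[0.002,0,-0.001],[0,0,0],-1],[[0.004,0,-0.001],[0,0,0],-1],[[0.005,0,-0.001],[0,0,0],-1],[[0.005,0,-0.001],[0,0,0],-1]])

```text
time: 13.25
ee_pos: [0.5022, 0.3082, 0.0233]
tcp_rot: [-0.0, 1.0, -0.0, -0.0]
ft_force: [-2.7, 0.3, -1.3]
opening: 0.0177
```

Run:
```python
from h import *
s=bot.state(); print(s['time'],s['ee_pos'],s['tcp_rot'],s['opening'],s['ft_force'])
im=eyes.capture("scene"); crop(im,260,80,110,85,7,"pics/s8.png")
im=eyes.capture("top"); crop(im,90,130,130,100,6,"pics/t8.png")
```

```text
13.25 [0.5022293  0.30818601 0.02334202] [-1.77443419e-04  9.99999911e-01 -8.44475062e-05 -3.73263162e-04] 0.01772634139127125 [-2.67706868  0.25459442 -1.29745769]
```

View pics/s8.png

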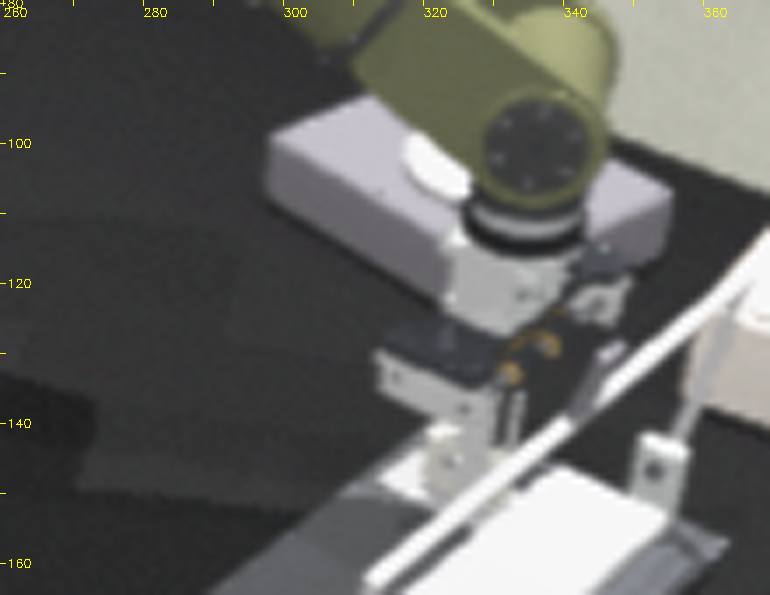

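View pics/t8.png

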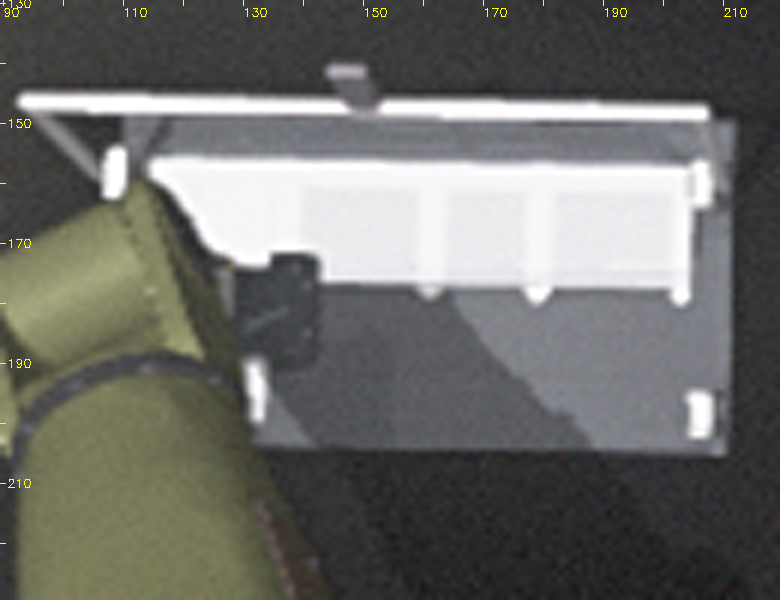

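It meets the end stop at x=0.502, where 0.5016 was expected. I push slightly more, release and rise.

>>> move_arm(series=[[[0.001,0,0],[0,0,0],-1],[[0.001,0,0],[0,0,0],-1],[[0.001,0,0],[0,0,0],0],[[0.001,0,0],[0,0,0],0],[[0.001,0,0],[0,0,0],0],[[0,0,0.04],[0,0,0],0],[[-0.01,0,0.08],[0,0,0],0],[[-0.05,-0.03,0.12],[0,0,0],0],[[-0.08,-0.07,0.14],[0,0,0],0],[[-0.08,-0.12,0.15],[0,0,0],0],[[-0.08,-0.17,0.15],[0,0,0],0],[[-0.08,-0.22,0.15],[0,0,0],0],[[-0.08,-0.27,0.15],[0,0,-8],0],[[-0.08,-0.32,0.15],[0,0,-16],0],[[-0.08,-0.37,0.15],[0,0,-24],0],[[-0.08,-0.42,0.15],[0,0,-32],0],[[-0.08,-0.46,0.15],[0,0,-40],0],[[-0.08,-0.46,0.15],[0,0,-48],0],[[-0.08,-0.46,0.15],[0,0,-56],0]])

```text
time: 15.25
ee_pos: [0.4223, -0.1537, 0.1735]
tcp_rot: [0.473, 0.881, -0.0, 0.0]
ft_force: [0.6, -0.3, -0.3]
opening: 0.0469
```

Run:
```python
from h import *
s=bot.state(); print(s['time'],s['ee_pos'],s['tcp_rot'],s['joint_positions'],s['opening'],s['ft_force'])
im=eyes.capture("scene"); crop(im,150,80,230,200,3,"pics/s9.png")
im=eyes.capture("top"); crop(im,90,90,260,160,3,"pics/t9.png"); crop(im,95,130,125,90,6,"pics/t9b.png")
for px,w in lifters(im):
    a=[np.linalg.norm(w[i]-w[(i+1)%4]) for i in range(4)]
    c=w.mean(0); i=0 if a[0]>a[1] else 1; d=w[(i+1)%4]-w[i]
    print(px.mean(0).round(1),"sides",np.round(a,4),"ctr",c.round(4),"axis deg",np.degrees(np.arctan2(d[1],d[0])).round(1))
```

```text
15.25 [ 0.42232581 -0.15370656  0.17349868] [ 4.73315892e-01  8.80892729e-01 -8.21435100e-05  2.44151510e-04] [-4.30460000e-01  1.05937877e-01  1.83220908e+00 -2.08452067e-04
  1.20296863e+00 -1.01507893e+00] 0.04685156108332887 [ 0.57519932 -0.27351229 -0.33635126]
[343.6 216.8] sides [0.0691 0.0929 0.0689 0.0928] ctr [ 0.3902 -0.513   0.004 ] axis deg -165.5
[307.2 210.6] sides [0.0517 0.1549 0.0514 0.1548] ctr [ 0.4114 -0.3746  0.004 ] axis deg -165.3
[307.5 165.4] sides [0.1553 0.0762 0.1552 0.0757] ctr [ 0.584  -0.3743  0.004 ] axis deg -12.3
```

View pics/s9.png

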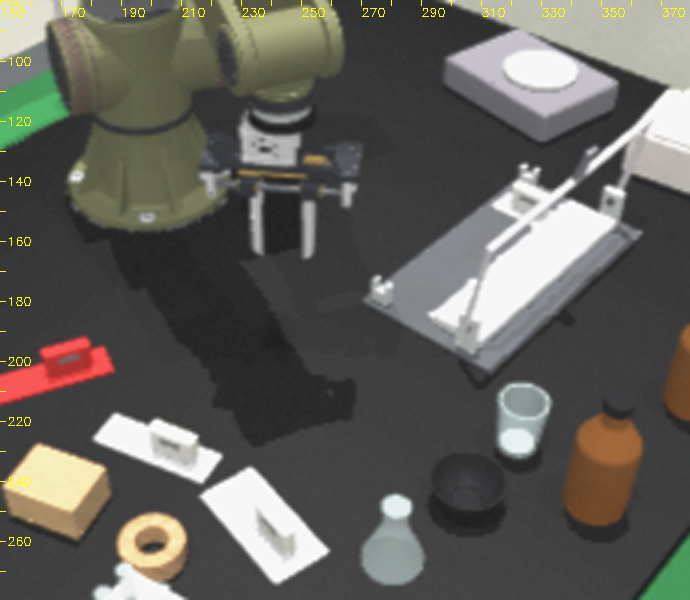

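View pics/t9b.png

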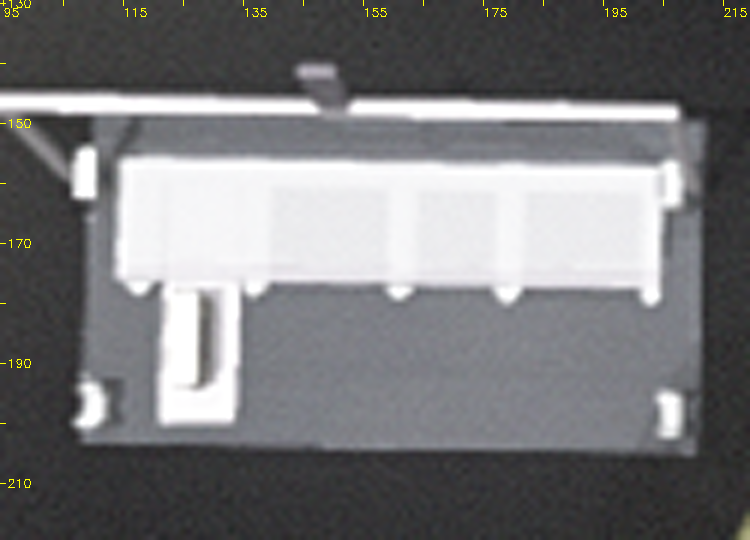

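View pics/t9.png

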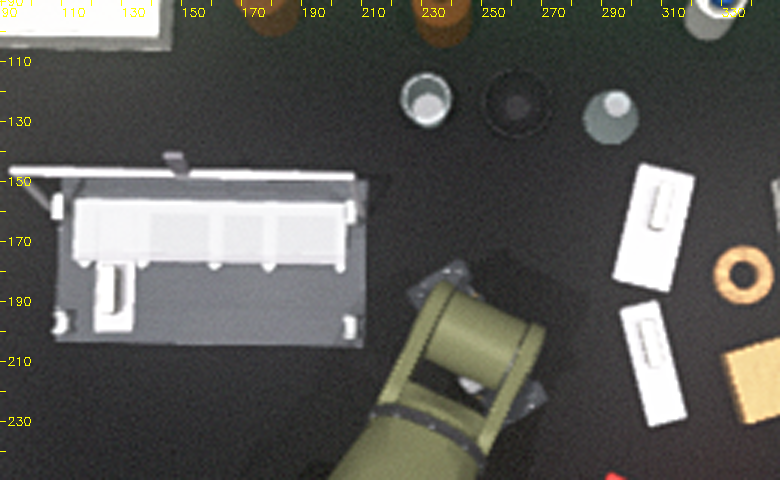

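Lifter 1 sits in slot 3, as the top crop shows (blade 160–238, centred between the noses). The next is the white narrow lifter at top (307,210), white rather than red.

>>> move_arm(series=[[[0.005,-0.04,0],[0,0,-8],0.2],[[0.005,-0.08,0],[0,0,-16],0.2],[[0.005,-0.12,0],[0,0,-24],0.2],[[0.005,-0.16,0],[0,0,-32],0.2],[[0.005,-0.2,0],[0,0,-40],0.2],[[0.005,-0.215,0],[0,0,-48],0.2],[[0.005,-0.215,0],[0,0,-56],0.2],[[0.005,-0.215,0],[0,0,-64],0.2],[[0.005,-0.215,0],[0,0,-72],0.2],[[0.005,-0.215,0],[0,0,-80],0.2],[[0.005,-0.215,0],[0,0,-88],0.2],[[0.005,-0.215,0],[0,0,-96],0.2],[[0.005,-0.215,-0.02],[0,0,-104],0.2],[[0.005,-0.215,-0.05],[0,0,-109],0.2],[[0.005,-0.215,-0.07],[0,0,-109],0.2],[[0.005,-0.215,-0.07],[0,0,-109],0.2]])

```text
time: 16.95
ee_pos: [0.4268, -0.3657, 0.1011]
tcp_rot: [0.991, 0.133, -0.001, -0.002]
ft_force: [-0.0, 0.0, 0.6]
opening: 0.0563
```

Run:
```python
from h import *
s=bot.state(); print(s['time'],s['ee_pos'],s['tcp_rot'],s['joint_positions'],s['opening'],s['ft_force'])
im=eyes.capture("scene"); crop(im,165,150,110,85,7,"pics/s10.png")
```

```text
16.95 [ 0.42681314 -0.36568606  0.10108793] [ 0.99111453  0.1329945  -0.0013396  -0.00163332] [-7.73536885e-01  4.34413245e-01  1.59367720e+00 -1.08289436e-04
  1.11772591e+00  5.30527037e-01] 0.056261337131283194 [-0.02700109  0.01625449  0.64213637]
```

View pics/s10.png

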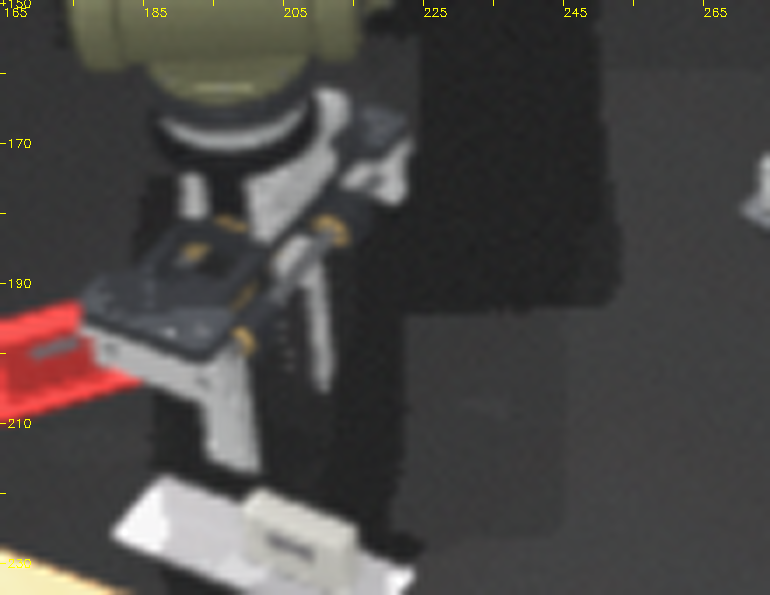

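>>> move_arm(series=[[[0,0,-0.04],[0,0,0],0.2],[[0,0,-0.07],[0,0,0],0.2],[[0,0,-0.088],[0,0,0],0.2],[[0,0,-0.088],[0,0,0],0.2],[[0,0,-0.088],[0,0,0],-1],[[0,0,-0.088],[0,0,0],-1],[[0,0,-0.088],[0,0,0],-1],[[0,0,-0.088],[0,0,0],-1],[[0,0,-0.088],[0,0,0],-1],[[0,0,-0.088],[0,0,0],-1]])

```text
time: 18.0
ee_pos: [0.4278, -0.3672, 0.016]
tcp_rot: [0.991, 0.131, 0.0, 0.0]
ft_force: [0.1, 0.2, 4.5]
opening: 0.018
```

Run:
```python
from h import *
s=bot.state(); print(s['time'],s['ee_pos'],s['tcp_rot'],s['opening'],s['ft_force'])
im=eyes.capture("scene"); crop(im,165,160,110,85,7,"pics/s11.png")
```

```text
18.0 [ 0.42776874 -0.36717643  0.01598175] [9.91419798e-01 1.30715364e-01 3.00221425e-04 4.33062833e-04] 0.01801224354687351 [0.06518476 0.19127604 4.53016794]
```

View pics/s11.png

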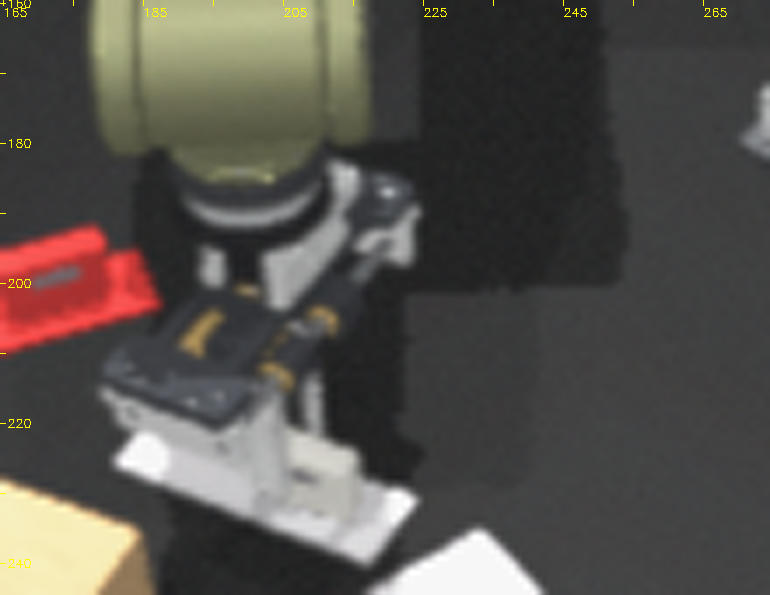

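>>> move_arm(series=[[[0,0,0.04],[0,0,0],-1],[[0,0,0.08],[0,0,0],-1],[[0,0.02,0.12],[0,0,8],-1],[[0,0.05,0.12],[0,0,16],-1],[[0,0.08,0.12],[0,0,24],-1],[[0,0.11,0.12],[0,0,32],-1],[[0,0.14,0.12],[0,0,40],-1],[[0,0.17,0.12],[0,0,48],-1],[[0,0.2,0.12],[0,0,56],-1],[[0,0.23,0.12],[0,0,64],-1],[[0,0.26,0.12],[0,0,72],-1],[[0,0.29,0.12],[0,0,80],-1],[[-0.005,0.32,0.12],[0,0,88],-1],[[-0.01,0.35,0.12],[0,0,96],-1],[[-0.011,0.38,0.12],[0,0,104],-1],[[-0.011,0.41,0.12],[0,0,112],-1],[[-0.011,0.44,0.12],[0,0,120],-1],[[-0.011,0.47,0.12],[0,0,128],-1],[[-0.011,0.5,0.12],[0,0,136],-1],[[-0.011,0.515,0.12],[0,0,144],-1]])

```text
time: 20.05
ee_pos: [0.416, 0.15, 0.1352]
tcp_rot: [0.179, 0.984, -0.0, -0.0]
ft_force: [0.8, 0.1, -3.0]
opening: 0.0177
```

>>> move_arm(series=[[[0,0,-0.02],[0,0,8],-1],[[0,0,-0.04],[0,0,16],-1],[[0,0,-0.06],[0,0,21],-1],[[0,0,-0.07],[0,0,21],-1],[[0,0,-0.08],[0,0,21],-1],[[0,0,-0.08],[0,0,21],-1],[[0,0,-0.08],[0,0,21],-1]])

```text
time: 20.75
ee_pos: [0.4168, 0.1482, 0.0559]
tcp_rot: [0.001, 1.0, 0.0, 0.0]
ft_force: [-0.2, -0.2, -2.4]
opening: 0.0177
```

Run:
```python
from h import *
s=bot.state(); print(s['time'],s['ee_pos'],s['tcp_rot'],s['opening'],s['ft_force'])
im=eyes.capture("scene"); crop(im,240,100,130,100,6,"pics/s12.png")
im=eyes.capture("top"); crop(im,95,130,125,90,6,"pics/t12.png")
```

```text
20.75 [0.41678651 0.14819933 0.05587197] [5.48213653e-04 9.99999828e-01 6.58747889e-05 1.99815874e-04] 0.017702050501794214 [-0.24489758 -0.23673549 -2.40817015]
```

View pics/s12.png

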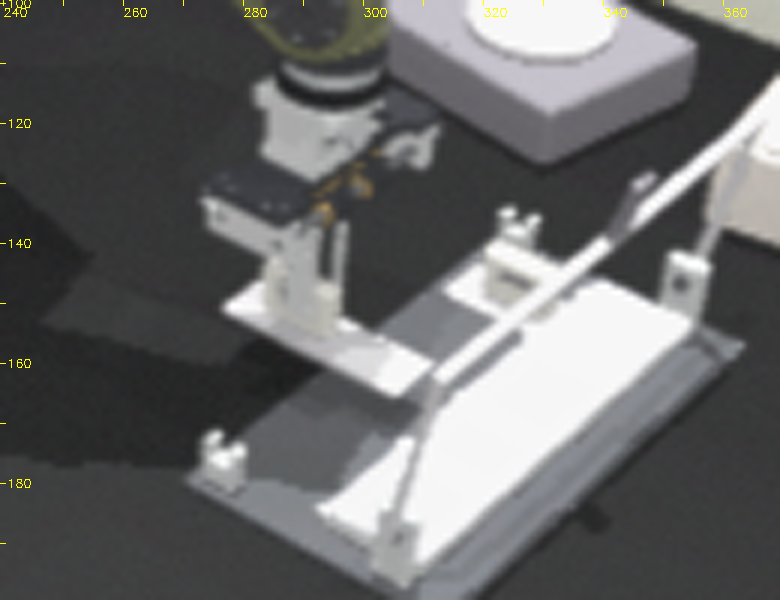

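View pics/t12.png

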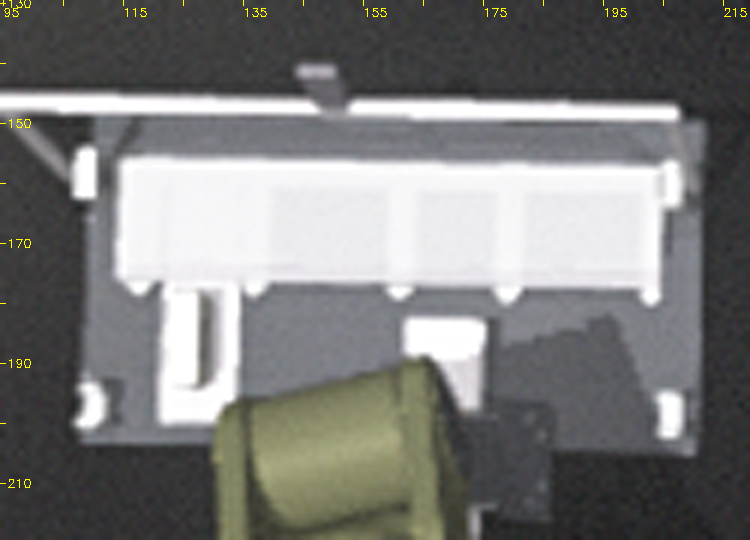

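The blade centre at crop x 445 matches the 446 expected for slot 1, so it is aligned. I slide in.

>>> move_arm(series=[[[0,0,-0.015],[0,0,0],-1],[[0,0,-0.029],[0,0,0],-1],[[0,0,-0.029],[0,0,0],-1],[[0.008,0,-0.029],[0,0,0],-1],[[0.016,0,-0.029],[0,0,0],-1],[[0.024,0,-0.029],[0,0,0],-1],[[0.032,0,-0.029],[0,0,0],-1],[[0.04,0,-0.029],[0,0,0],-1],[[0.048,0,-0.029],[0,0,0],-1],[[0.056,0,-0.029],[0,0,0],-1],[[0.064,0,-0.03],[0,0,0],-1],[[0.072,0,-0.03],[0,0,0],-1],[[0.078,0,-0.031],[0,0,0],-1],[[0.082,0,-0.031],[0,0,0],-1],[[0.085,0,-0.031],[0,0,0],-1],[[0.085,0,-0.031],[0,0,0],-1]])

```text
time: 22.45
ee_pos: [0.5017, 0.1482, 0.0244]
tcp_rot: [-0.0, 1.0, 0.0, 0.0]
ft_force: [-0.7, 0.7, -1.5]
opening: 0.018
```

>>> move_arm(series=[[[0.002,0,0],[0,0,0],-1],[[0.003,0,0],[0,0,0],-1],[[0.003,0,0],[0,0,0],-1]])

```text
time: 22.75
ee_pos: [0.5027, 0.1482, 0.0241]
tcp_rot: [-0.0, 1.0, -0.0, -0.002]
ft_force: [-11.9, 1.4, 4.4]
opening: 0.018
```

>>> move_arm(series=[[[-0.002,0,0],[0,0,0],0],[[-0.002,0,0],[0,0,0],0],[[-0.002,0,0],[0,0,0],0],[[-0.002,0,0.04],[0,0,0],0],[[-0.01,0,0.08],[0,0,0],0],[[-0.04,0,0.12],[0,0,-8],0],[[-0.06,-0.03,0.15],[0,0,-16],0],[[-0.06,-0.07,0.15],[0,0,-24],0],[[-0.06,-0.11,0.15],[0,0,-32],0],[[-0.05,-0.15,0.15],[0,0,-40],0],[[-0.03,-0.19,0.15],[0,0,-48],0],[[-0.01,-0.23,0.15],[0,0,-56],0],[[0,-0.27,0.15],[0,0,-64],0],[[0,-0.3,0.15],[0,0,-72],0],[[0,-0.3,0.15],[0,0,-80],0],[[0,-0.3,0.15],[0,0,-88],0],[[0,-0.3,0.15],[0,0,-96],0],[[0,-0.3,0.15],[0,0,-104],0],[[0,-0.3,0.15],[0,0,-112],0],[[0,-0.3,0.15],[0,0,-120],0]])

```text
time: 24.75
ee_pos: [0.5046, -0.1519, 0.1746]
tcp_rot: [0.867, 0.498, 0.0, 0.0]
ft_force: [0.5, 0.5, 0.6]
opening: 0.0467
```

Run:
```python
from h import *
s=bot.state(); print(s['time'],s['ee_pos'],s['tcp_rot'],s['joint_positions'],s['opening'],s['ft_force'])
im=eyes.capture("scene"); crop(im,150,80,230,200,3,"pics/s13.png")
im=eyes.capture("top"); crop(im,95,90,255,160,3,"pics/t13.png")
for px,w in lifters(im):
    a=[np.linalg.norm(w[i]-w[(i+1)%4]) for i in range(4)]
    c=w.mean(0); i=0 if a[0]>a[1] else 1; d=w[(i+1)%4]-w[i]
    print(px.mean(0).round(1),"sides",np.round(a,4),"ctr",c.round(4),"axis deg",np.degrees(np.arctan2(d[1],d[0])).round(1))
```

```text
24.75 [ 0.50464474 -0.15193994  0.17460877] [8.67398245e-01 4.97614541e-01 1.34682757e-04 1.88550350e-04] [-3.61936679e-01  2.76228223e-01  1.62547745e+00 -3.31779441e-05
  1.23942462e+00  1.67177469e-01] 0.04671472287500614 [0.45656644 0.50057024 0.60219366]
[343.6 216.8] sides [0.069  0.0923 0.0688 0.0923] ctr [ 0.39   -0.5131  0.004 ] axis deg -165.5
[307.6 165.4] sides [0.155  0.0761 0.1549 0.0757] ctr [ 0.584  -0.3744  0.004 ] axis deg -12.5
```

View pics/s13.png

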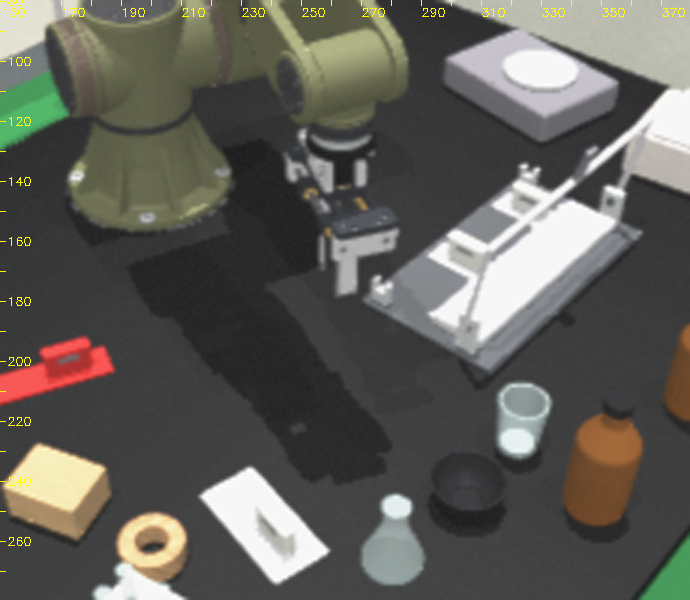

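View pics/t13.png

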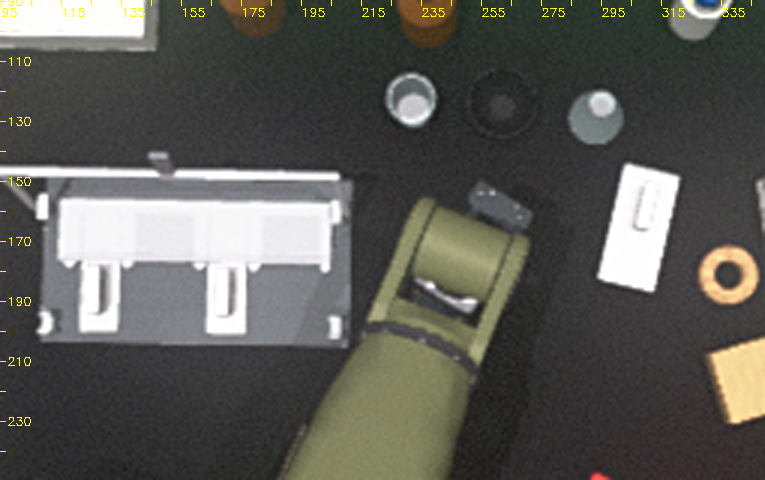

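Both narrow lifters sit home. The last is the white wide lifter at top (308,165), which isn't the turquoise one.

>>> move_arm(series=[[[0.02,-0.04,0],[0,0,-8],0.2],[[0.04,-0.08,0],[0,0,-16],0.2],[[0.06,-0.12,0],[0,0,-24],0.2],[[0.07,-0.16,0],[0,0,-32],0.2],[[0.08,-0.2,0],[0,0,-40],0.2],[[0.0955,-0.2235,-0.02],[0,0,-48],0.2],[[0.0955,-0.2235,-0.03],[0,0,-56],0.2],[[0.0955,-0.2235,-0.05],[0,0,-64],0.2],[[0.0955,-0.2235,-0.07],[0,0,-72],0.2],[[0.0955,-0.2235,-0.1],[0,0,-72],0.2],[[0.0955,-0.2235,-0.13],[0,0,-72],0.2],[[0.0955,-0.2235,-0.15],[0,0,-72],0.2],[[0.0955,-0.2235,-0.16],[0,0,-72],0.2],[[0.0955,-0.2235,-0.16],[0,0,-72],0.2],[[0.0955,-0.2235,-0.16],[0,0,-72],-1],[[0.0955,-0.2235,-0.16],[0,0,-72],-1],[[0.0955,-0.2235,-0.16],[0,0,-72],-1],[[0.0955,-0.2235,-0.16],[0,0,-72],-1],[[0.0955,-0.2235,-0.16],[0,0,-72],-1],[[0.0955,-0.2235,-0.16],[0,0,-72],-1]])

```text
time: 26.85
ee_pos: [0.6001, -0.3754, 0.0148]
tcp_rot: [0.995, -0.104, 0.0, 0.0]
ft_force: [-0.2, -0.1, 1.8]
opening: 0.018
```

Run:
```python
from h import *
s=bot.state(); print(s['time'],s['ee_pos'],s['tcp_rot'],s['joint_positions'],s['opening'],s['ft_force'])
im=eyes.capture("scene"); crop(im,190,170,120,100,6,"pics/s14.png")
```

```text
26.85 [ 0.60012642 -0.37544417  0.01477797] [ 9.94538596e-01 -1.04369220e-01  1.88892889e-04  1.05835646e-04] [-6.10761913e-01  8.36783799e-01  1.15432155e+00 -2.13972436e-06
  1.15005426e+00  1.16915456e+00] 0.017998417020353385 [-0.18635458 -0.08663521  1.79065143]
```

View pics/s14.png

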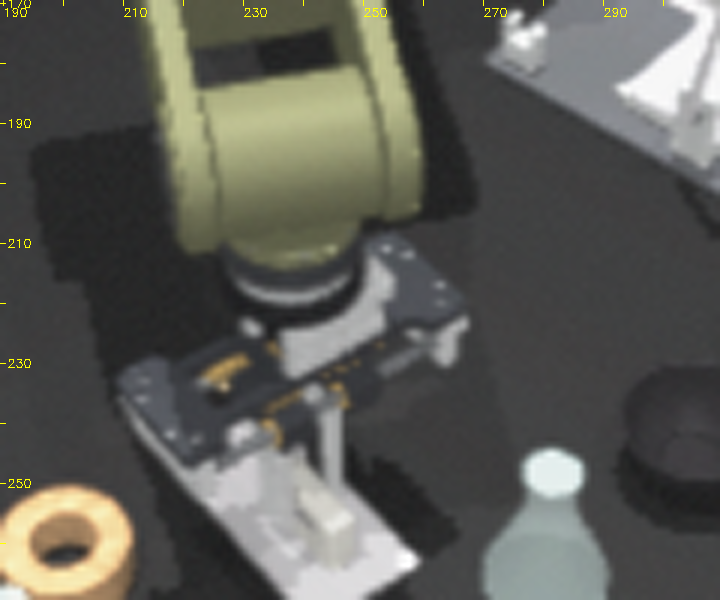

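>>> move_arm(series=[[[0,0,0.04],[0,0,0],-1],[[0,0,0.08],[0,0,0],-1],[[0,0,0.12],[0,0,0],-1],[[-0.02,0.02,0.13],[0,0,8],-1],[[-0.05,0.04,0.13],[0,0,16],-1],[[-0.08,0.06,0.13],[0,0,24],-1],[[-0.11,0.08,0.13],[0,0,32],-1],[[-0.14,0.1,0.13],[0,0,40],-1],[[-0.17,0.13,0.13],[0,0,48],-1],[[-0.1835,0.16,0.13],[0,0,56],-1],[[-0.1835,0.19,0.13],[0,0,64],-1],[[-0.1835,0.22,0.13],[0,0,72],-1],[[-0.1835,0.25,0.13],[0,0,80],-1],[[-0.1835,0.28,0.13],[0,0,88],-1],[[-0.1835,0.31,0.13],[0,0,96],-1],[[-0.1835,0.34,0.13],[0,0,104],-1],[[-0.1835,0.37,0.13],[0,0,112],-1],[[-0.1835,0.4,0.13],[0,0,120],-1],[[-0.1835,0.43,0.13],[0,0,128],-1],[[-0.1835,0.4436,0.13],[0,0,136],-1]])

```text
time: 28.9
ee_pos: [0.4162, 0.0701, 0.1445]
tcp_rot: [0.466, 0.885, 0.0, -0.0]
ft_force: [0.8, -0.0, -1.9]
opening: 0.0182
```

>>> move_arm(series=[[[0,0,0],[0,0,8],-1],[[0,0,0],[0,0,16],-1],[[0,0,-0.02],[0,0,24],-1],[[0,0,-0.04],[0,0,32],-1],[[0,0,-0.06],[0,0,40],-1],[[0,0,-0.08],[0,0,48],-1],[[0,0,-0.09],[0,0,56],-1],[[0,0,-0.09],[0,0,56],-1],[[0,0,-0.09],[0,0,56],-1]])

```text
time: 29.8
ee_pos: [0.4166, 0.0683, 0.0548]
tcp_rot: [0.002, 1.0, 0.0, 0.0]
ft_force: [-0.7, 0.4, -0.8]
opening: 0.0174
```

Run:
```python
from h import *
s=bot.state(); print(s['time'],s['ee_pos'],s['tcp_rot'],s['opening'],s['ft_force'])
im=eyes.capture("scene"); crop(im,240,100,130,100,6,"pics/s15.png")
im=eyes.capture("top"); crop(im,95,130,125,90,6,"pics/t15.png")
```

```text
29.8 [0.41662978 0.06828028 0.05478237] [1.95878972e-03 9.99998080e-01 5.51911143e-06 4.65112424e-05] 0.017363906892642438 [-0.71727761  0.41748282 -0.78707335]
```

View pics/s15.png

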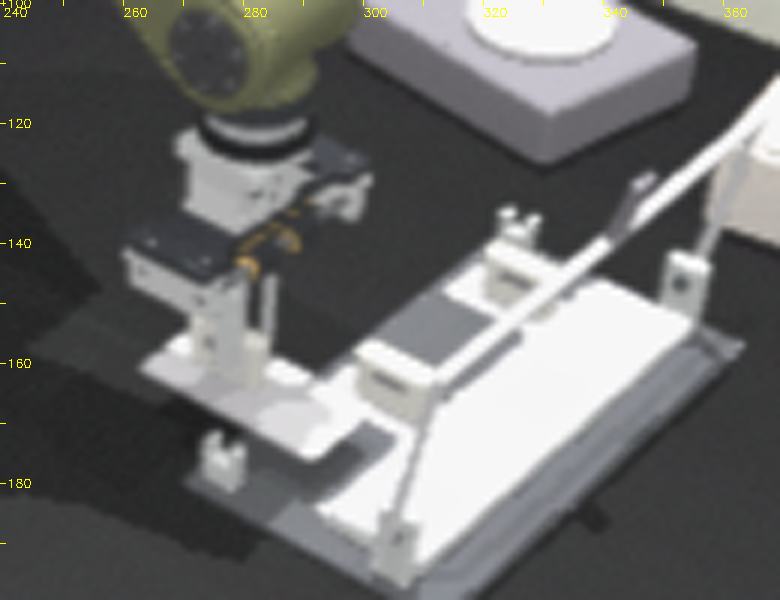

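View pics/t15.png

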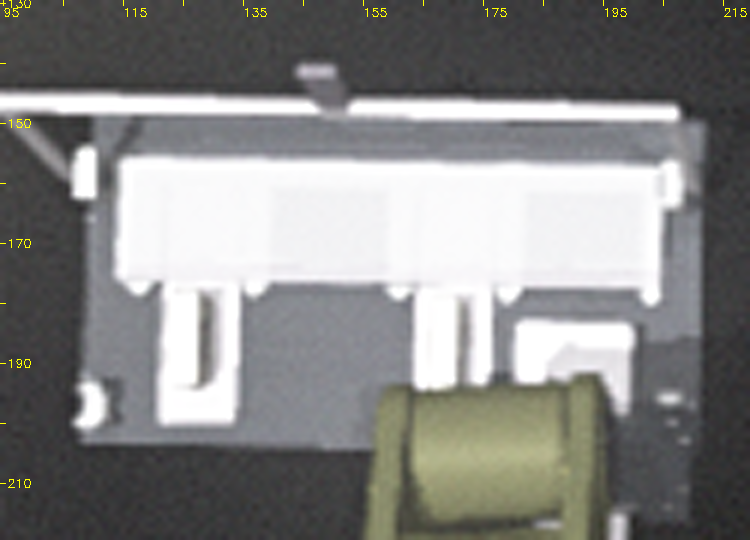

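The wide blade is about 1 mm too far in +y relative to slot 0. I shift −1 mm and insert.

>>> move_arm(series=[[[0,-0.001,-0.015],[0,0,0.2],-1],[[0,-0.001,-0.029],[0,0,0.2],-1],[[0,-0.001,-0.029],[0,0,0.2],-1],[[0.008,-0.001,-0.029],[0,0,0.2],-1],[[0.016,-0.001,-0.029],[0,0,0.2],-1],[[0.024,-0.001,-0.029],[0,0,0.2],-1],[[0.032,-0.001,-0.029],[0,0,0.2],-1],[[0.04,-0.001,-0.029],[0,0,0.2],-1],[[0.048,-0.001,-0.029],[0,0,0.2],-1],[[0.056,-0.001,-0.029],[0,0,0.2],-1],[[0.064,-0.001,-0.03],[0,0,0.2],-1],[[0.072,-0.001,-0.03],[0,0,0.2],-1],[[0.078,-0.001,-0.031],[0,0,0.2],-1],[[0.082,-0.001,-0.031],[0,0,0.2],-1],[[0.084,-0.001,-0.031],[0,0,0.2],-1],[[0.084,-0.001,-0.031],[0,0,0.2],-1]])

```text
time: 31.5
ee_pos: [0.5006, 0.0673, 0.0234]
tcp_rot: [-0.002, 1.0, -0.0, -0.0]
ft_force: [0.5, -0.5, -2.0]
opening: 0.0182
```

>>> move_arm(series=[[[0.002,0,0],[0,0,0],-1],[[0.004,0,0],[0,0,0],-1],[[0.004,0,0],[0,0,0],-1]])

```text
time: 31.8
ee_pos: [0.5038, 0.0673, 0.0232]
tcp_rot: [-0.002, 1.0, 0.0, -0.001]
ft_force: [-3.6, 0.2, -0.3]
opening: 0.0181
```

>>> move_arm(series=[[[0.002,0,0],[0,0,0],-1],[[0.002,0,0],[0,0,0],-1],[[0.002,0,0],[0,0,0],-1]])

```text
time: 32.1
ee_pos: [0.5041, 0.0674, 0.0229]
tcp_rot: [-0.002, 1.0, -0.0, -0.003]
ft_force: [-16.5, 0.0, 7.4]
opening: 0.0179
```

Seated with −16 N at the stop. I release, retreat and look.

>>> move_arm(series=[[[-0.002,0,0],[0,0,0],0],[[-0.002,0,0],[0,0,0],0],[[-0.002,0,0],[0,0,0],0],[[-0.002,0,0.04],[0,0,0],0],[[-0.01,0,0.08],[0,0,0],0],[[-0.04,-0.03,0.12],[0,0,0],0],[[-0.06,-0.07,0.15],[0,0,-8],0],[[-0.08,-0.11,0.17],[0,0,-8],0],[[-0.1,-0.15,0.19],[0,0,-8],0],[[-0.1,-0.19,0.2],[0,0,-8],0],[[-0.1,-0.23,0.2],[0,0,-8],0],[[-0.1,-0.23,0.2],[0,0,-8],0]])

```text
time: 33.3
ee_pos: [0.4063, -0.1663, 0.224]
tcp_rot: [0.07, 0.998, -0.001, 0.001]
ft_force: [0.2, -0.8, -0.6]
opening: 0.0469
```

Run:
```python
from h import *
s=bot.state(); print(s['time'],s['ee_pos'],s['tcp_rot'],s['joint_positions'],s['opening'],s['ft_force'])
im=eyes.capture("scene"); crop(im,260,100,120,100,6,"pics/s16.png"); crop(im,140,80,250,200,3,"pics/s16b.png")
im=eyes.capture("top"); crop(im,95,130,125,90,6,"pics/t16.png")
q=np.load("rack.npy")
for th in (1.8,1.85,1.9,1.95): print(th,*[proj("scene",rk(q,barp(th,p))).round(1) for p in ((-62,-192,34),(-62,192,34),(-112,0,34))],[proj("top",rk(q,barp(th,p))).round(1) for p in ((-62,-192,34),(-62,192,34),(-112,0,34))])
```

```text
33.3 [ 0.40628377 -0.16632868  0.22396507] [ 6.99782846e-02  9.97548151e-01 -5.69192818e-04  6.33773054e-04] [-4.71699498e-01  3.22434489e-02  1.78911507e+00 -5.70272073e-04
  1.31862246e+00 -1.90228288e+00] 0.04686814873926394 [ 0.24226628 -0.76077113 -0.63819226]
1.8 [311.2 161.6] [364.7 118.2] [344.6 128.6] [array([205.9, 150.1]), array([ 93.6, 148.2]), array([146.7, 143.6])]
1.85 [312.8 162.6] [366.2 119. ] [346.7 129.9] [array([205.9, 148.1]), array([ 93.8, 146.2]), array([146.9, 140.8])]
1.9 [314.4 163.7] [367.6 119.9] [348.8 131.3] [array([206. , 146.2]), array([ 94. , 144.3]), array([147.1, 138.1])]
1.95 [316.  164.9] [369.1 120.9] [350.9 132.9] [array([206.1, 144.2]), array([ 94.3, 142.3]), array([147.4, 135.5])]
```

View pics/s16.png

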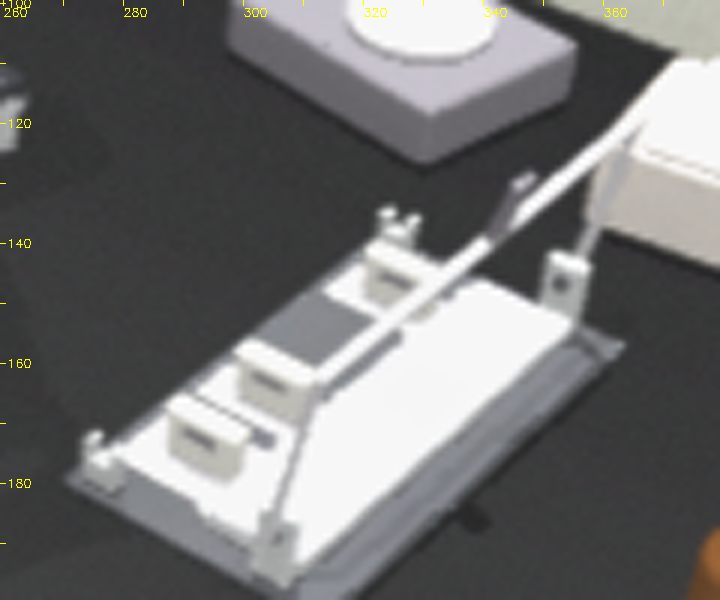

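View pics/t16.png

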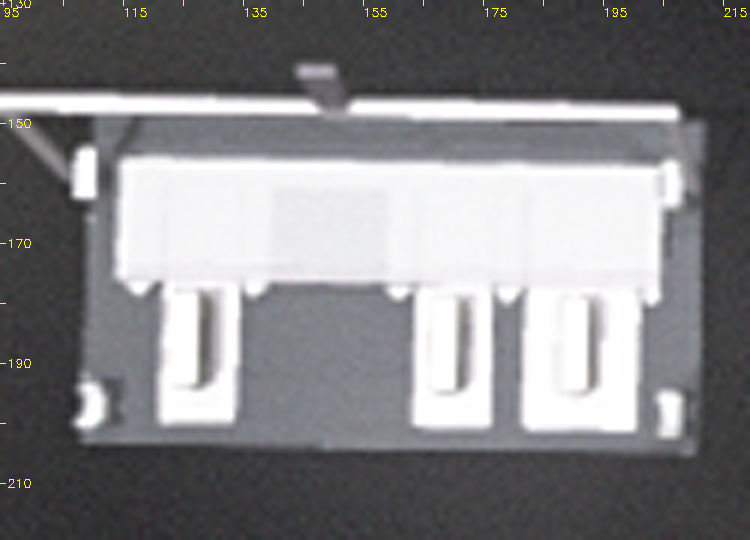

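View pics/s16b.png

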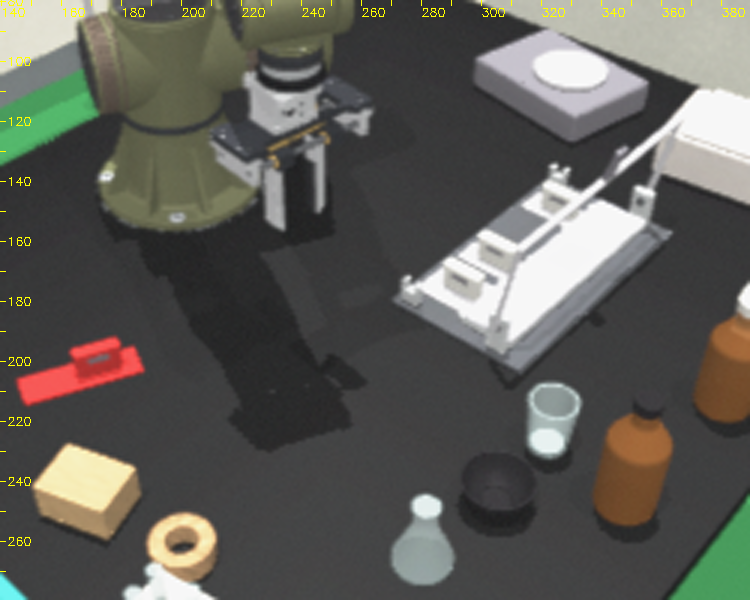

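All three lifters are fully home and the bystanders haven't moved. I also see no fourth white lifter on the bench. Now I pinch the tab, with the bar at about 1.85 rad.

>>> move_arm(series=[[[0.03,0.03,0.03],[0,0,8],0],[[0.05,0.06,0.06],[0,0,8],0],[[0.07,0.09,0.086],[0,0,8],0],[[0.1,0.12,0.086],[0,0,8],0],[[0.12,0.16,0.086],[0,0,8],0],[[0.14,0.2,0.086],[0,0,8],0],[[0.16,0.24,0.086],[0,0,8],0],[[0.18,0.28,0.086],[0,0,8],0],[[0.2,0.32,0.086],[0,0,8],0],[[0.2187,0.3547,0.086],[0,0,8],0],[[0.2187,0.3547,0.086],[0,0,8],0],[[0.2187,0.3547,0.086],[0,0,8],0]])

```text
time: 34.6
ee_pos: [0.6246, 0.1937, 0.3086]
tcp_rot: [-0.003, 1.0, -0.0, -0.001]
ft_force: [0.6, 0.3, 0.4]
opening: 0.0467
```

Run:
```python
from h import *
s=bot.state(); print(s['time'],s['ee_pos'],s['tcp_rot'],s['opening'])
im=eyes.capture("scene"); crop(im,290,60,90,80,8,"pics/s17.png")
print(proj("scene",s['ee_pos']))
```

```text
34.6 [0.62459906 0.19371054 0.30860004] [-3.18634177e-03  9.99994699e-01 -1.90159602e-04 -6.42783445e-04] 0.046735962096024763
[349.60254488 112.56085911]
```

View pics/s17.png

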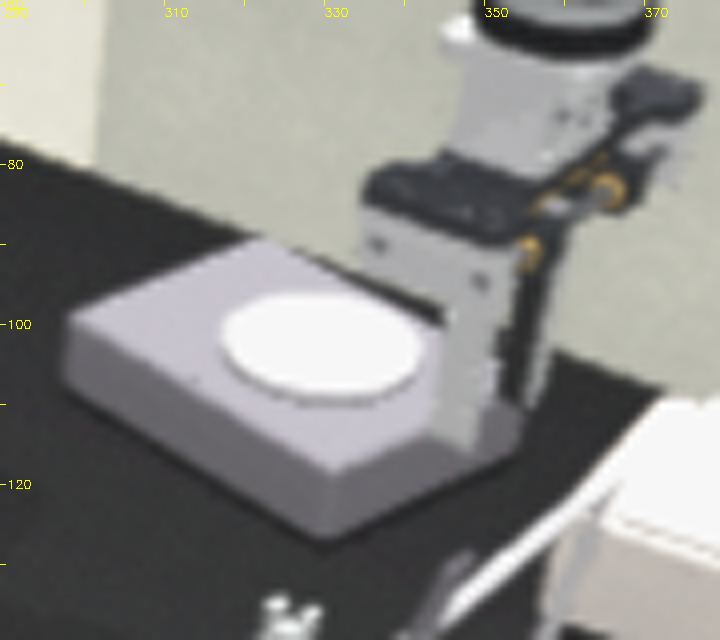

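>>> move_arm(series=[[[0,-0.004,0],[0,0,0],0],[[0,-0.004,0],[0,0,0],0]])

```text
time: 34.85
ee_pos: [0.625, 0.1868, 0.3102]
tcp_rot: [-0.001, 1.0, 0.0, 0.0]
ft_force: [-0.1, 0.1, 1.4]
opening: 0.0469
```

>>> move_arm(series=[[[0,0.001,-0.03],[0,0,0],0],[[0,0.001,-0.06],[0,0,0],0],[[0,0.001,-0.09],[0,0,0],0],[[0,0.001,-0.104],[0,0,0],0],[[0,0.001,-0.104],[0,0,0],0],[[0,0.001,-0.104],[0,0,0],-1],[[0,0.001,-0.104],[0,0,0],-1],[[0,0.001,-0.104],[0,0,0],-1],[[0,0.001,-0.104],[0,0,0],-1],[[0,0.001,-0.104],[0,0,0],-1]], grip_force=25)

```text
time: 35.85
ee_pos: [0.6256, 0.1882, 0.2066]
tcp_rot: [-0.002, 1.0, -0.0, 0.001]
ft_force: [-1.2, -5.3, 3.3]
opening: 0.0217
```

Run:
```python
from h import *
s=bot.state(); print(s['time'],s['ee_pos'],s['tcp_rot'],s['opening'],s['ft_force'])
im=eyes.capture("scene"); crop(im,290,80,90,80,8,"pics/s18.png")
q=np.load("rack.npy")
p0=rk(q,barp(1.85,(-97,0,34)))
for th in np.arange(1.75,-.01,-.1): print(th.round(2),(rk(q,barp(th,(-97,0,34)))-p0).round(3))
```

```text
35.85 [0.6256208  0.18819221 0.20658265] [-1.59577161e-03  9.99998337e-01 -4.27231743e-04  7.72311365e-04] 0.021744172792981395 [-1.15404902 -5.30505466  3.26201286]
1.75 [-0.018 -0.     0.002]
1.65 [-0.035 -0.     0.003]
1.55 [-0.053 -0.     0.002]
1.45 [-0.071 -0.    -0.001]
1.35 [-0.088 -0.    -0.005]
1.25 [-0.104 -0.    -0.012]
1.15 [-0.12 -0.   -0.02]
1.05 [-0.135 -0.    -0.029]
0.95 [-0.149 -0.    -0.04 ]
0.85 [-0.162 -0.    -0.052]
0.75 [-0.174 -0.    -0.066]
0.65 [-0.184 -0.    -0.08 ]
0.55 [-0.193 -0.    -0.096]
0.45 [-0.2   -0.    -0.112]
0.35 [-0.205 -0.    -0.129]
0.25 [-0.209 -0.    -0.146]
0.15 [-0.211 -0.    -0.164]
0.05 [-0.211 -0.    -0.182]
```

View pics/s18.png

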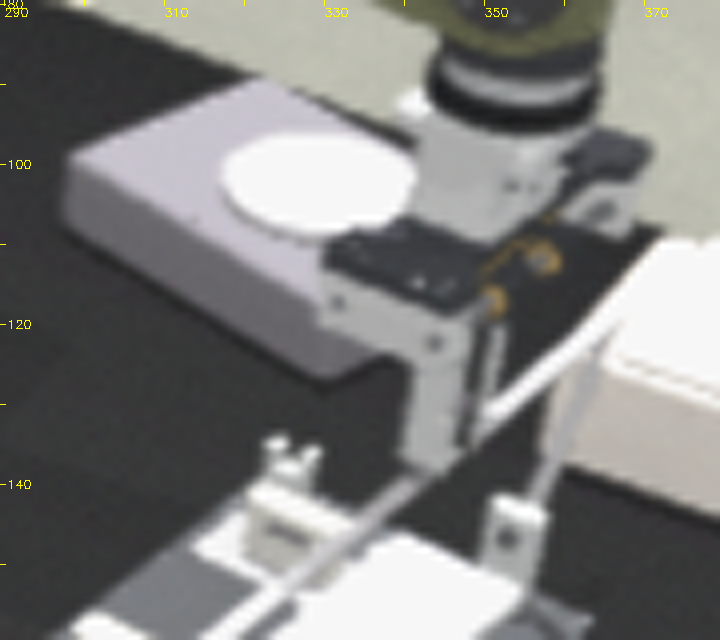

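The tab is held at 21.7 mm. I swing the bar down along the arc.

>>> move_arm(series=[[[-0.009,0,0.001],[0,0,0],-1],[[-0.018,0,0.002],[0,0,0],-1],[[-0.035,0,0.003],[0,0,0],-1],[[-0.053,0,0.002],[0,0,0],-1],[[-0.071,0,-0.001],[0,0,0],-1],[[-0.088,0,-0.005],[0,0,0],-1],[[-0.104,0,-0.012],[0,0,0],-1],[[-0.12,0,-0.02],[0,0,0],-1],[[-0.135,0,-0.029],[0,0,0],-1],[[-0.149,0,-0.04],[0,0,0],-1],[[-0.162,0,-0.052],[0,0,0],-1],[[-0.174,0,-0.066],[0,0,0],-1],[[-0.184,0,-0.08],[0,0,0],-1],[[-0.193,0,-0.096],[0,0,0],-1],[[-0.2,0,-0.112],[0,0,0],-1],[[-0.205,0,-0.129],[0,0,0],-1],[[-0.209,0,-0.146],[0,0,0],-1],[[-0.209,0,-0.146],[0,0,0],-1]])

```text
time: 37.7
ee_pos: [0.4148, 0.1883, 0.058]
tcp_rot: [-0.002, 1.0, -0.001, -0.002]
ft_force: [-6.3, -7.1, 0.7]
opening: 0.0214
```

Run:
```python
from h import *
s=bot.state(); print(s['time'],s['ee_pos'],s['tcp_rot'],s['opening'],s['ft_force'])
im=eyes.capture("scene"); crop(im,250,100,130,100,6,"pics/s19.png")
q=np.load("rack.npy")
for th in (0,.05,.1,.2,.3): print(th,*[proj("scene",rk(q,barp(th,p))).round(1) for p in ((-62,-192,34),(-62,192,34),(-112,0,34))])
```

```text
37.7 [0.41476003 0.18826835 0.05803719] [-1.95955740e-03  9.99996194e-01 -8.59930844e-04 -1.74148374e-03] 0.021399760750235943 [-6.27567632 -7.07809225  0.72052163]
0 [274.6 176.4] [327.  135.7] [293.2 150.1]
0.05 [274.6 175. ] [327.1 134.3] [293.3 148.3]
0.1 [274.6 173.6] [327.3 133. ] [293.4 146.5]
0.2 [274.8 170.9] [327.8 130.4] [294.  142.9]
0.3 [275.4 168.3] [328.6 127.9] [294.9 139.6]
```

View pics/s19.png

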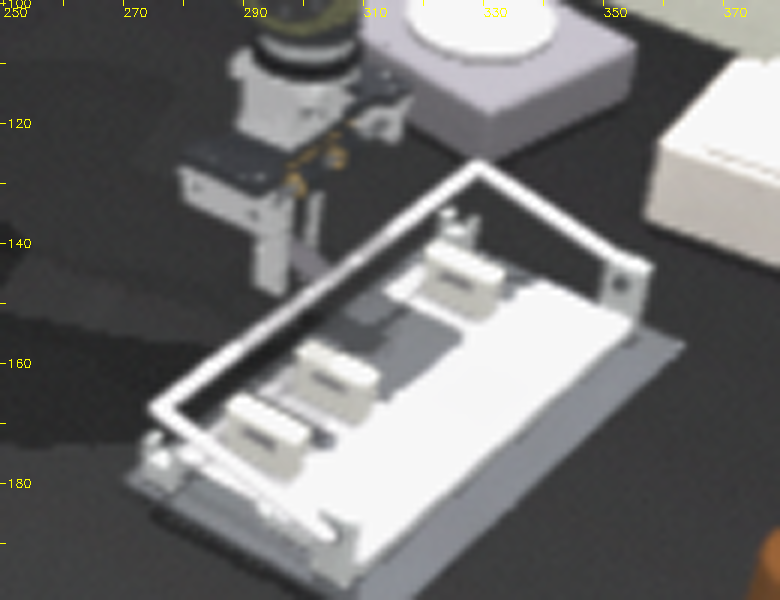

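>>> move_arm(series=[[[-0.001,0,-0.01],[0,0,0],-1],[[-0.002,0,-0.02],[0,0,0],-1],[[-0.002,0,-0.03],[0,0,0],-1],[[-0.002,0,-0.038],[0,0,0],-1],[[-0.002,0,-0.042],[0,0,0],-1],[[-0.002,0,-0.042],[0,0,0],-1]])

```text
time: 38.35
ee_pos: [0.4133, 0.1883, 0.0171]
tcp_rot: [-0.002, 1.0, -0.001, -0.002]
ft_force: [-6.6, -8.1, -2.1]
opening: 0.0216
```

Run:
```python
from h import *
s=bot.state(); print(s['time'],s['ee_pos'],s['opening'],s['ft_force'])
im=eyes.capture("scene"); crop(im,250,110,110,85,7,"pics/s20.png")
```

```text
38.35 [0.41328748 0.18828167 0.01713874] 0.021574225700612536 [-6.60859996 -8.09453148 -2.09139403]
```

View pics/s20.png

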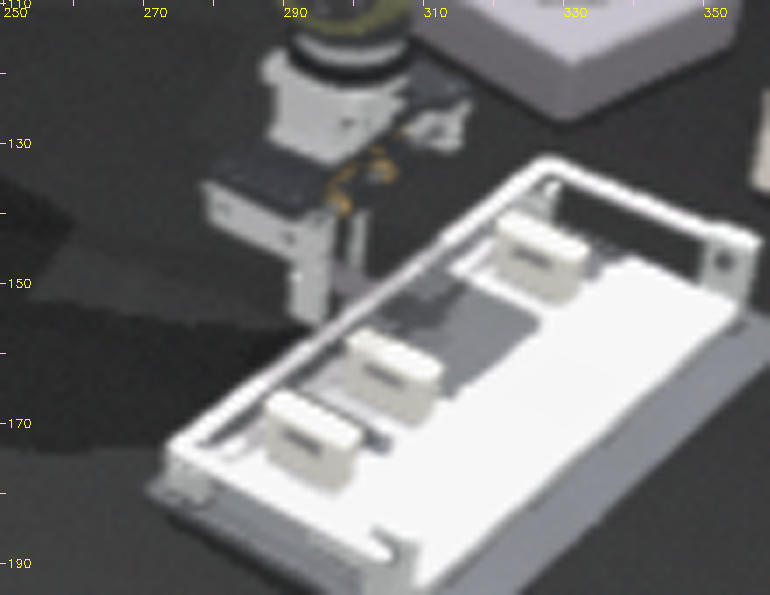

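The bar reads about 0.1 rad, still slightly up. I press down further.

>>> move_arm(series=[[[0,0,-0.004],[0,0,0],-1],[[0,0,-0.008],[0,0,0],-1],[[0,0,-0.012],[0,0,0],-1],[[0,0,-0.012],[0,0,0],-1]])

```text
time: 38.8
ee_pos: [0.414, 0.1883, 0.0055]
tcp_rot: [-0.002, 1.0, -0.001, -0.001]
ft_force: [-2.9, -8.2, -1.0]
opening: 0.0216
```

Run:
```python
from h import *
s=bot.state(); print(s['time'],s['ee_pos'],s['opening'],s['ft_force'])
im=eyes.capture("scene"); crop(im,250,110,110,85,7,"pics/s21.png")
```

```text
38.8 [0.41403618 0.18831932 0.00551474] 0.02157567927817641 [-2.90423483 -8.23491243 -1.03400343]
```

View pics/s21.png

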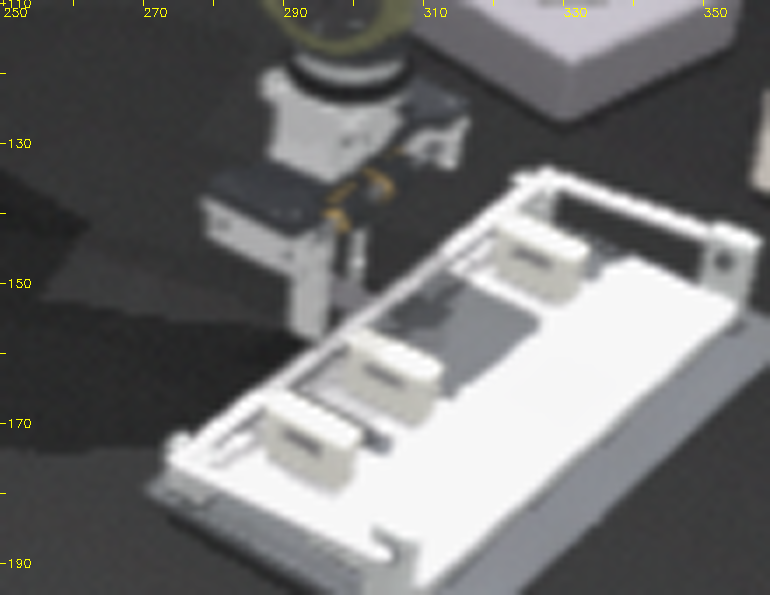

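The bar is about 0.03 rad now, down in the catches. To make sure, I release, close the fingers and press on the tab from above.

>>> move_arm(series=[[[0,0,0],[0,0,0],-0.2],[[0,0,0],[0,0,0],-0.2],[[0,0,0],[0,0,0],-0.2],[[0,0,0.03],[0,0,0],-0.2],[[0,0,0.06],[0,0,0],-0.2],[[0,0,0.06],[0,0,0],-1],[[0,0,0.06],[0,0,0],-1],[[0,0,0.06],[0,0,0],-1],[[0,0,0.06],[0,0,0],-1],[[0,0,0.05],[0,0,0],-1],[[0,0,0.04],[0,0,0],-1],[[0,0,0.037],[0,0,0],-1],[[0,0,0.035],[0,0,0],-1],[[0,0,0.035],[0,0,0],-1]])

```text
time: 40.25
ee_pos: [0.4141, 0.1889, 0.0401]
tcp_rot: [-0.002, 1.0, -0.0, -0.0]
ft_force: [0.5, 0.4, -0.2]
opening: 0.0005
```

>>> move_arm(series=[[[0,0,-0.001],[0,0,0],-1],[[0,0,-0.002],[0,0,0],-1],[[0,0,-0.003],[0,0,0],-1],[[0,0,-0.003],[0,0,0],-1]])

```text
time: 40.65
ee_pos: [0.4145, 0.189, 0.0381]
tcp_rot: [-0.002, 1.0, 0.0, 0.0]
ft_force: [-3.1, -1.2, 9.7]
opening: 0.0003
```

>>> move_arm(series=[[[0,0,-0.001],[0,0,0],-1],[[0,0,-0.001],[0,0,0],-1],[[0,0,0.03],[0,0,0],-1],[[0,0,0.08],[0,0,0],-1],[[-0.03,-0.04,0.12],[0,0,0],-1],[[-0.03,-0.08,0.15],[0,0,0],-1],[[-0.03,-0.12,0.18],[0,0,0],-1],[[-0.03,-0.16,0.18],[0,0,0],-1],[[-0.03,-0.2,0.18],[0,0,0],-1],[[-0.03,-0.24,0.18],[0,0,0],-1],[[-0.03,-0.28,0.18],[0,0,0],-1],[[-0.03,-0.32,0.18],[0,0,0],-1],[[-0.03,-0.32,0.18],[0,0,0],-1]])

```text
time: 41.95
ee_pos: [0.3839, -0.1343, 0.2174]
tcp_rot: [0.0, 1.0, -0.0, -0.0]
ft_force: [-0.4, 0.9, -0.3]
opening: 0.0004
```

Run:
```python
from h import *
s=bot.state(); print(s['time'],s['ee_pos'],s['opening'],s['ft_force'])
im=eyes.capture("scene"); crop(im,260,115,100,80,8,"pics/s22.png"); cv2.imwrite("pics/s22full.png",cv2.resize(im[:,:,::-1],None,fx=1.5,fy=1.5))
im=eyes.capture("top"); crop(im,95,140,125,75,6,"pics/t22.png")
q=np.load("rack.npy")
for th in (0,.05,.1): print(th,*[proj("top",rk(q,barp(th,p))).round(1) for p in ((-62,-192,34),(-62,192,34),(-112,0,34))])
P=lambda x,y:((x+.5)/6-.5+95,(y+.5)/6-.5+140)
```

```text
41.95 [ 0.38388438 -0.1343021   0.21739607] 0.0004301283660681205 [-0.37915551  0.88866687 -0.3257652 ]
0 [209.  198.5] [106.1 196.8] [157.2 211.1]
0.05 [208.8 198.6] [105.5 196.9] [156.6 211.2]
0.1 [208.6 198.6] [104.9 196.9] [156.1 211.1]
```

View pics/s22.png

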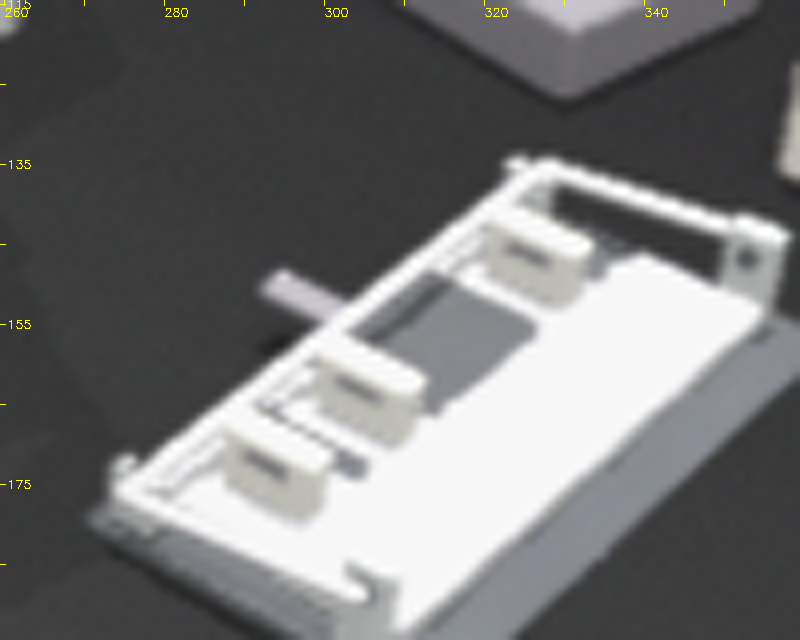

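View pics/t22.png

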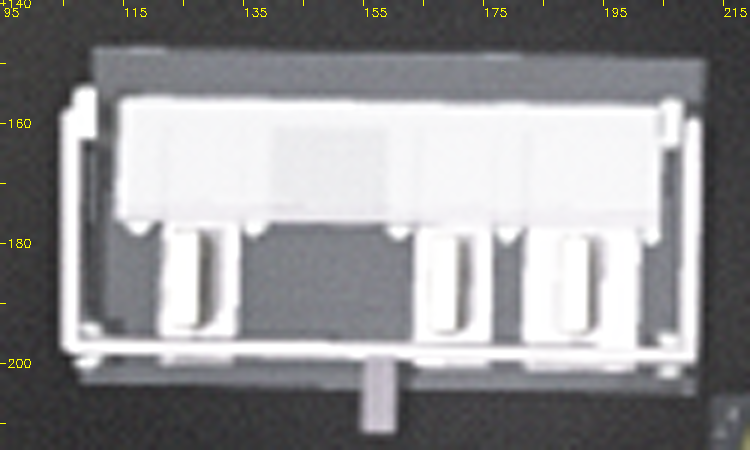

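View pics/s22full.png

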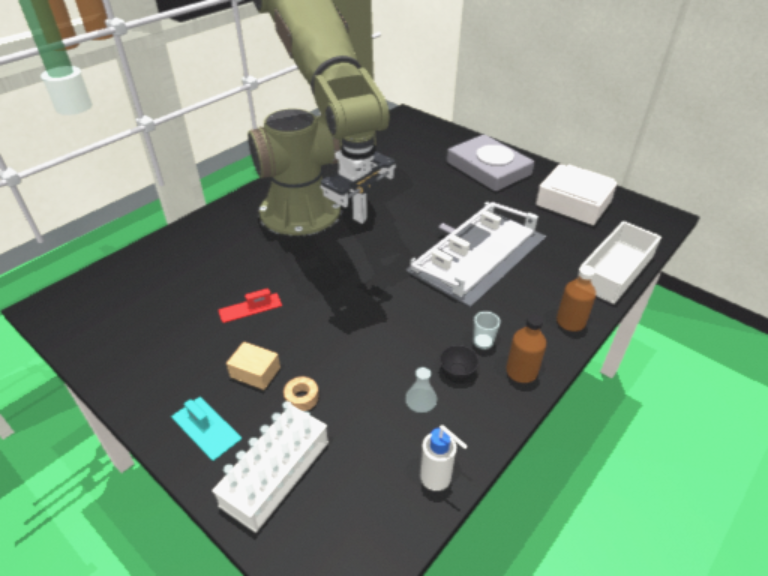

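The bar lies in its catches. The scene corner at (275,176) fits 0–0.03 rad, and the top-view tab end at u=158 fits 0 rad. All three grips are in front of the bar, the bystanders are unmoved and the arm is clear, so I hand in.

```bash
python3 -c "
from plant import finish_job
print(finish_job())"
```

```text
the job is handed in; nothing more can be done
None
```

The job is handed in: all three white lifters on the bench are in the rack and the bar is down in its catches. No verdict was reported. I saw no fourth white lifter, and left the red and turquoise look-alikes where they were.

- **Bar up:** I pinched the tab and swung the bar back to about 1.87 rad. The tab shifted in the fingers on the way (opening 16 mm instead of 22), but the bar stayed where it was left.
- **Lifters:** the two narrow ones went into slots 3 and 1, and the wide one into slot 0. Each was pushed until it met the end stop, at x about 0.502–0.504 m where I expected 0.502. For slot 3 the stop force was small (−2.7 N), followed by a further 1 mm push; the others showed −12 and −16 N.
- **Bar down:** I swung it down by the tab, then pressed from above with the fingers closed (about 10 N at z 0.038 m, the tab's height at joint 0).

**Last checks:** both views put the bar at about 0 to 0.03 rad, behind all three grips. The bystanders looked unmoved and the arm stood clear. Handed in at 42 s.

**Disagreement:** the cameras read about 2 mm off the arm in y. I used the tab's position as felt by the gripper, and the blades slid in on that basis.

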